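Swap the key at the back of the hall shelf for the laundry token

TASK

Move the glass jar lid and the standing rubber wedge from the green key shelf into the wooden side tray, and only when both are out of the way take the iron key from behind them and lay it flat and lengthwise on the middle of the grey mat, then lay the white laundry token flat on the middle of the cork strip where the key was. Only after that put the lid and the wedge back, the lid centred on the round coaster and the wedge standing upright centred on the square coaster. Keep the lid level and the wedge upright all the time and set the glass down gently, never dropping it.

Things in the scene. Friction and masses are not known exactly. Their poses are not given: they have to be found in the camera images.
- jar_lid: Clear glass storage-jar lid with a dark rubber seal underneath: disc 80 mm across and 10 to 14 mm thick, with a central upright glass knob 28 mm across from 24 to 50 mm height (narrower neck below, whole height 52 mm), the place to grip it. 0.13 to 0.25 kg. Origin: centre of the underside; z up. It starts on the round coaster.
- wedge: Black rubber door wedge standing upright on its thick end: foot 40 mm (its x) by 45 mm (its y), 85 mm high, both x faces taper evenly to a 10 mm thick top edge; the two y faces are parallel, 45 mm apart all the way up: grip across these, in the upper half. About 0.11 kg. Origin: centre of the foot's underside; z up. It starts on the square coaster.
- iron_key: Dark cast-iron key lying flat, 9 mm thick, 108 mm long: shank 9 mm wide along its x, ring-shaped bow 36 mm across centred at x = -35 mm, two bits at x = 36 and 48 mm that reach 20 mm towards its -y. Origin: underside of the shank, close to the centre of mass; grip across the shank here (the shank is bare from x = -15 to 33 mm). z up. About 0.1 kg. It starts on the cork strip, behind the lid and the wedge.
- token: White plastic laundry token, a disc 38 mm across and 10 mm thick, 15 g, lying flat on the bench in front of the shelf. Origin: centre of the underside; z up.
- round_coaster: Fixed round cork coaster on the green shelf, 90 mm across, 2 mm thick: the lid's place. Origin: centre of its underside (its top is 2 mm above). Its centre is 82 mm from that of the square coaster, beside it.
- square_coaster: Fixed square cork coaster on the green shelf, 70 by 70 mm, 2 mm thick: the wedge's place. Origin: centre of its underside (its top is 2 mm above).
- back_strip: Fixed oblong cork strip on the green shelf, behind the two coasters, 44 mm (its x) by 150 mm (its y, along the shelf), 2 mm thick. Origin: centre of its underside (its top is 2 mm above). A rim 18 mm high stands 46 mm farther back (+x).
- side_tray: Fixed low open wooden tray beside the shelf, 220 mm (its x) by 150 mm (its y) outside, walls 6 mm thick and 16 mm high over all, inner floor 6 mm above its origin. Origin: centre of its underside.
- key_mat: Fixed flat grey cloth-covered mat on the other side of the shelf, 180 mm (its x) by 80 mm (its y), 3 mm thick. Origin: centre of its underside (its top is 3 mm above).
There are look-alikes about, which are no part of the job. What is meant by the iron_key is not blue or red, and is the smaller of those in its own colour.

How it is judged:
On the way, in this order (a step that is already met when the one before it is completed fails the run):
1. the lid lies and the wedge stands in the side tray, both let go (x of jar_lid in the frame of side_tray between -0.1 and 0.1 m and y of jar_lid in the frame of side_tray between -0.065 and 0.065 m and z of jar_lid in the frame of side_tray between -0.002 and 0.012 m and x of wedge in the frame of side_tray between -0.1 and 0.1 m and y of wedge in the frame of side_tray between -0.065 and 0.065 m and z of wedge in the frame of side_tray between -0.002 and 0.012 m and angle between each of jar_lid, wedge's own z axis and vertical below 0.15 rad and linear speed of each of jar_lid, wedge below 0.03 m/s and contact force between the fingers and jar_lid below 0.1 N and contact force between the fingers and wedge below 0.1 N and distance of each of iron_key, token from where it was at the start of the episode below 0.03 m), for 0.2 s.
2. with both still in the tray, the key lies on the mat, let go, and the token is not yet moved (x of jar_lid in the frame of side_tray between -0.1 and 0.1 m and y of jar_lid in the frame of side_tray between -0.065 and 0.065 m and z of jar_lid in the frame of side_tray between -0.002 and 0.012 m and x of wedge in the frame of side_tray between -0.1 and 0.1 m and y of wedge in the frame of side_tray between -0.065 and 0.065 m and z of wedge in the frame of side_tray between -0.002 and 0.012 m and angle between each of jar_lid, wedge, iron_key's own z axis and vertical below 0.15 rad and horizontal distance between iron_key and key_mat below 0.015 m and z of iron_key in the frame of key_mat between -0.002 and 0.008 m and angle between the x axis of iron_key and the x axis of key_mat, either way round below 0.3 rad and linear speed of iron_key below 0.03 m/s and contact force between the fingers and iron_key below 0.1 N and distance of token from where it was at the start of the episode below 0.03 m), for 0.2 s.
3. with both still in the tray, the token lies on the cork strip, let go (x of jar_lid in the frame of side_tray between -0.1 and 0.1 m and y of jar_lid in the frame of side_tray between -0.065 and 0.065 m and z of jar_lid in the frame of side_tray between -0.002 and 0.012 m and x of wedge in the frame of side_tray between -0.1 and 0.1 m and y of wedge in the frame of side_tray between -0.065 and 0.065 m and z of wedge in the frame of side_tray between -0.002 and 0.012 m and angle between each of jar_lid, wedge, iron_key, token's own z axis and vertical below 0.15 rad and horizontal distance between iron_key and key_mat below 0.015 m and z of iron_key in the frame of key_mat between -0.002 and 0.008 m and angle between the x axis of iron_key and the x axis of key_mat, either way round below 0.3 rad and horizontal distance between token and back_strip below 0.015 m and z of token in the frame of back_strip between -0.002 and 0.008 m and linear speed of token below 0.03 m/s and contact force between the fingers and token below 0.1 N), for 0.2 s.
At the end, for the whole second after the job is handed in: Lid flat within 12 mm of the round coaster's centre, wedge upright within 12 mm of the square coaster's, key flat within 15 mm of the mat's middle and 0.3 rad of its length (either way round), token flat within 15 mm of the cork strip's middle; all let go and at rest (horizontal distance between jar_lid and round_coaster below 0.012 m and z of jar_lid in the frame of round_coaster between -0.002 and 0.008 m and horizontal distance between wedge and square_coaster below 0.012 m and z of wedge in the frame of square_coaster between -0.002 and 0.008 m and angle between each of jar_lid, wedge, iron_key, token's own z axis and vertical below 0.15 rad and horizontal distance between iron_key and key_mat below 0.015 m and z of iron_key in the frame of key_mat between -0.002 and 0.008 m and angle between the x axis of iron_key and the x axis of key_mat, either way round below 0.3 rad and horizontal distance between token and back_strip below 0.015 m and z of token in the frame of back_strip between -0.002 and 0.008 m and linear speed of each of jar_lid, wedge, iron_key, token below 0.03 m/s and contact force between the fingers and jar_lid below 0.1 N and contact force between the fingers and wedge below 0.1 N and contact force between the fingers and iron_key below 0.1 N and contact force between the fingers and token below 0.1 N); the robot touches nothing.
It fails at once if the glass lid is tipped by more than 0.5 rad (angle between jar_lid's own z axis and vertical above 0.5 rad).
It fails at once if the wedge is tipped by more than 0.5 rad (angle between wedge's own z axis and vertical above 0.5 rad).
It fails at once if the glass lid is dropped (it falls free at more than 0.7 m/s, about 25 mm) (linear speed of jar_lid above 0.7 m/s and contact force between the fingers and jar_lid below 0.05 N).
It also fails if it takes over 139 s, if anything falls off the work surface, if the arm or the gripper's body presses on something with over 40 N, if the wrist force passes 120 N, or if a joint passes its speed limit or range.

ROBOT

A 6-joint arm with a two-finger parallel gripper is mounted at the origin on the work surface. World frame = base frame: x ahead of the robot, y to its left, z up, the work surface at z = 0. Lengths are in m, angles in rad, forces in N, time in s.
With the tool pointing down it reaches from about 0.425 to 0.95 m from the base axis. Payload 3.5 kg.
Tool frame: the origin (TCP) lies midway between the tips of the shut fingers; the grasp point (between the pads) lies 19 mm behind it (manip.hold_point_z is the distance from the TCP to the grasp point, in m); z points along the fingers, y is the line along which they close (so a half turn about z gives the same grasp; the last joint's range is limited). The gripper opens to 85 mm and grips with 20 to 120 N. Pads are 22 mm wide; open, the fingers measure 114 mm over their backs; the gripper's body (76 mm by 85 mm) begins 54 mm behind the grasp point. The pads swing forward as they close: fully open they stand 13 mm farther back than shut.
Start: joints at [1.066, 0.286, 1.577, -0, 1.279, -0.15], TCP at [0.234, 0.633, 0.231] pointing down, gripper open.
Joint ranges: [-2.77, 2.77], [-0.9, 2.22], [0.21, 2.48], [-1.53, 4.67], [0.24, 2.81], [-2.84, 2.84]. Speed limits (rad/s): [2.79, 2.79, 3.14, 3.14, 3.14, 3.14].

INTERFACE

Orientations are given as a unit quaternion [x, y, z, w].
In Python, from plant import manip gives the robot as it stands.
- The arm moves only by the tool drive_tool, never from a script. Its argument "increments" is a list of rows, each an object with "delta_pos": the shift along the tool's x, y, z scaled (see below), a list of three; "dr": the turn, a rotation vector about the tool's x, y, z scaled (see below), a list of three. In form: [{"delta_pos": [x, y, z], "dr": [ax, ay, az]}, ...]. A call has 1 to 20 rows; each row shifts and turns the commanded pose from where the row before left it, along the tool's axes as they then stand; what a row does not reach is not made up. The controller multiplies each number of a shift by 0.02 m and each number of a turn by 0.1 rad. A row lasts 1/10 s, in which the tool goes at most 50 mm and 8.59 degrees, less where a joint would pass 70% of its speed; a pose out of reach is approached as far as the arm can. A call with a number of a shift or a turn outside -1 to 1 is refused whole. A call with a gripper value outside its range is refused whole. "jaw" is the opening, from -1 (shut) to 1 (fully open), set as the call begins (left out, the last holds). The fingers move at their own pace and stop on an object; "grip_force" is the grip in N (left out, the last holds). Time passes only in rows, so rows that do not move let the fingers close. It gives the time, the measured TCP pose, the force, the opening and the grip force at its end, in the units of the state.
- manip.get_obs(): the state, without advancing time (a new reading comes with each control period).
- manip.snapshot(name): name is "scene" or "top"; returns the picture (384x512x3 uint8, red, green, blue); there is no depth.
- manip.camera_model(name): a dict with "mtx" (3x3 intrinsics, pixels), "world_from_camera" (4x4, takes a point from camera to world coordinates). Camera axes: x right, y down, z forward; pixel columns grow to the right and rows downward; lengths in m; the calibration is good to about 2 mm. A picture is of the moment at which its call begins. camera_model takes no time and is no camera call.
- manip.finish_job(): hands the job in; it is judged then, once.
The state is a dict: "time": time; "qpos": joint angles; "joint_velocities": joint speeds; "effort": joint torques, N m; "eef_pos": TCP position; "tool_rot": TCP orientation; "wrist_force": force on the tool from outside, world axes, zero at the start; "wrist_torque": the same for the moment, N m; "grip_width": opening from 0.0 (shut) to 1.0 (fully open); "finger_force": force on a finger pad.
Only numpy, scipy, OpenCV 4.12 (cv2) and the standard library are available. Lean on these libraries where they do the work, as an engineer would, in place of code of your own. Each camera call takes 0.05 s, during which the arm holds its last target. There are 200 camera calls.

## Working session

There is one attempt and no reset: what is moved stays moved. The work goes in short steps, Python scripts to look and compute and a tool call to move; the robot and the scene stay as the last step left them, time stands still between calls to the robot, and variables do not carry over. Pictures are saved under pics/ and viewed, at most 14 in all, crops included, and the job is handed in when it is done.

Besides the shell and the picture viewer there is one more tool, called as name([rows], argument=value, ...), one row to a line, values as JSON. drive_tool: Moves the arm, as the interface text tells. Shifts and turns lie within -1 to 1; 1 stands for 0.02 m of shift or 0.1 rad of turn. Its arguments: {"type":"object","properties":{"increments":{"type":"array"},"jaw":{"type":"number"},"grip_force":{"type":"number"}},"required":["increments"]}

```bash
mkdir -p pics; ls; python3 - <<'E'
from plant import manip
import cv2,numpy as np
for n in("scene","top"):
    cv2.imwrite(f"pics/{n}0.png",manip.snapshot(n)[:,:,::-1])
    m=manip.camera_model(n);print(n,np.round(m["mtx"],1).tolist(),np.round(m["world_from_camera"],3).tolist())
o=manip.get_obs();print({k:np.round(v,3).tolist() for k,v in o.items()},manip.hold_point_z)
E
```

```text
pics
scene [[450.5, 0.0, 253.8], [0.0, 450.5, 183.0], [0.0, 0.0, 1.0]] [[0.696, 0.62, -0.362, 0.996], [0.718, -0.61, 0.335, -0.368], [-0.013, -0.493, -0.87, 0.976], [0.0, 0.0, 0.0, 1.0]]
top [[455.7, 0.0, 250.3], [0.0, 455.7, 190.2], [0.0, 0.0, 1.0]] [[0.012, -0.986, 0.166, 0.442], [-1.0, -0.013, -0.002, -0.0], [0.004, -0.166, -0.986, 1.035], [0.0, 0.0, 0.0, 1.0]]
{'time': 0.1, 'qpos': [1.066, 0.287, 1.578, 0.0, 1.279, -0.15], 'joint_velocities': [0.0, -0.002, -0.001, 0.0, -0.0, -0.002], 'effort': [0.001, -40.729, -29.37, -0.0, 0.003, -0.0], 'eef_pos': [0.234, 0.632, 0.23], 'tool_rot': [0.176, 0.984, -0.001, -0.0], 'wrist_force': [-0.235, -0.283, -0.435], 'wrist_torque': [-0.021, 0.029, 0.017], 'finger_force': 0.0, 'grip_width': 0.998} 0.0187
```

View pics/scene0.png

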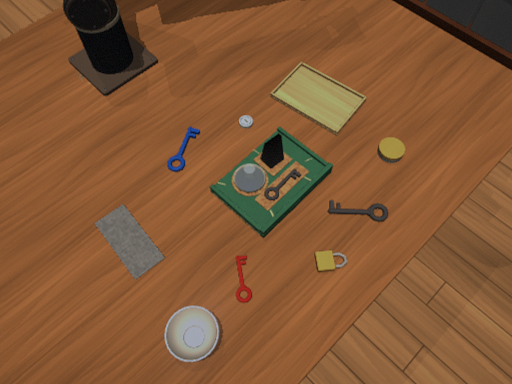

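View pics/top0.png

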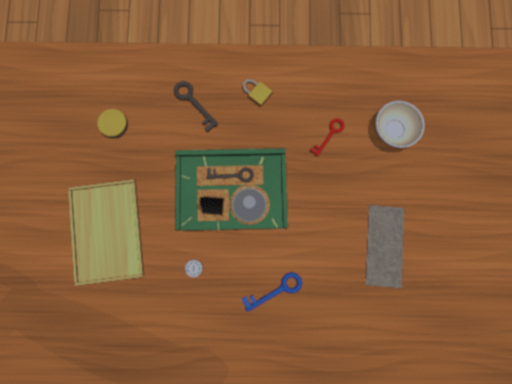

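The top view shows the dark keys at (230,175), on the strip, and at (197,106), which is larger. The blue key is at (272,292) and the red at (327,137). I choose the strip one. The token is at (194,268), the tray at (105,232), the mat at (385,246), the lid at (250,204) and the wedge at (212,205). Next are a close crop and the measurements.

```bash
cat > h.py <<'E'
import numpy as np,cv2
from plant import manip
def snap(n): return cv2.cvtColor(manip.snapshot(n),cv2.COLOR_RGB2BGR)
def ray(n,p):
    m=manip.camera_model(n);T=np.array(m["world_from_camera"])
    d=T[:3,:3]@np.linalg.inv(m["mtx"])@[p[0],p[1],1.];return T[:3,3],d/np.linalg.norm(d)
def onz(n,p,z):
    o,d=ray(n,p);return o+d*(z-o[2])/d[2]
def tri(p,q):  # top pixel, scene pixel -> point, gap
    o,d=ray("top",p);u,e=ray("scene",q)
    s=np.linalg.lstsq(np.c_[d,-e],u-o,rcond=None)[0]
    a,b=o+d*s[0],u+e*s[1];return (a+b)/2,np.linalg.norm(a-b)
def blob(img,lo,hi,near):
    m=cv2.inRange(cv2.cvtColor(img,cv2.COLOR_BGR2HSV),lo,hi)
    cs=[c for c in cv2.findContours(m,cv2.RETR_EXTERNAL,cv2.CHAIN_APPROX_NONE)[0] if cv2.contourArea(c)>30]
    return min(cs,key=lambda c:np.hypot(*(np.array(cv2.minAreaRect(c)[0])-near)))
E
python3 - <<'E'
from h import *
t=cv2.imread("pics/top0.png");s=cv2.imread("pics/scene0.png")
a=cv2.resize(t[140:240,165:300],None,fx=5,fy=5,interpolation=cv2.INTER_CUBIC)
cv2.imwrite("pics/c1.png",a)
b=cv2.resize(s[120:240,205:340],None,fx=5,fy=5,interpolation=cv2.INTER_CUBIC);cv2.imwrite("pics/c2.png",b)
for n,i,ps in(("top",t,dict(tray=(105,250),mat=(385,246),tok=(188,268),cork=(203,175),key=(230,175),green=(180,190))),("scene",s,dict(tray=(320,97),mat=(130,240),tok=(243,121)))):
    H=cv2.cvtColor(i,cv2.COLOR_BGR2HSV)
    for k,p in ps.items(): print(n,k,H[p[1],p[0]])
E
```

```text
top tray [ 27 101 156]
top mat [ 17  30 118]
top tok [111  20 163]
top cork [ 14 144 152]
top key [13 25 70]
top green [ 68 103  84]
scene tray [ 26 101 166]
scene mat [ 17  20 112]
scene tok [107  25 187]
```

View pics/c1.png

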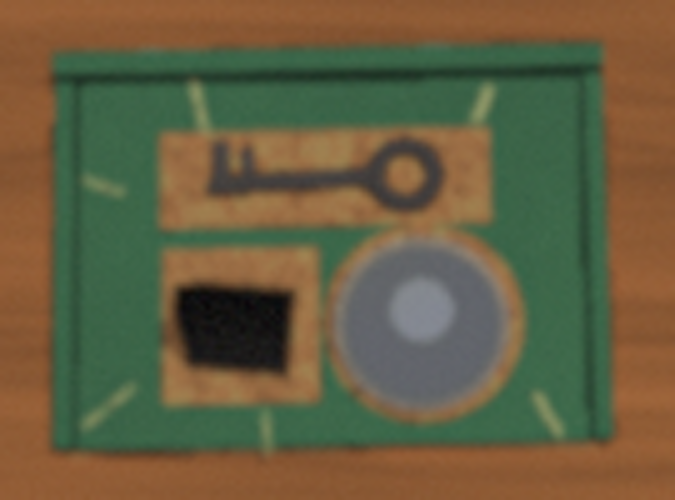

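View pics/c2.png

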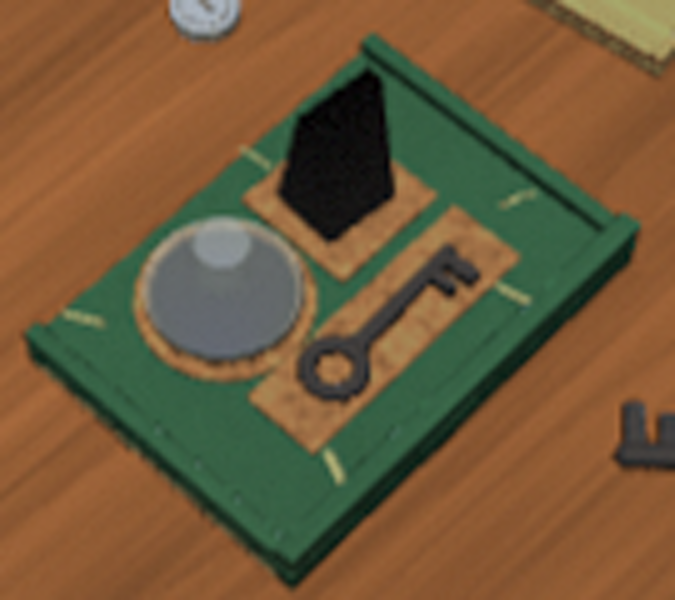

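The crops show the dark key on the strip with its bow at top (246,175) and its bits at (208,175), pointing to +y. The lid knob is at top (249,202) and the wedge at (212,206). The wedge's top edge runs along +y in the scene view, from (265,143) to (280,134). Next I triangulate.

```bash
cat > m.py <<'E'
from h import *
t=cv2.imread("pics/top0.png");s=cv2.imread("pics/scene0.png")
T=lambda c:((c[0]+.5)/5-.5+165,(c[1]+.5)/5-.5+140)
S=lambda c:((c[0]+.5)/5-.5+205,(c[1]+.5)/5-.5+120)
P=lambda *a:print(*[np.round(x,4).tolist() if not isinstance(x,str) else x for x in a])
for k,a,b in [("strip++",(160,132),(520,257)),("strip+-",(491,127),(315,450)),("strip--",(493,222),(250,398)),("strip-+",(160,230),(455,207)),
 ("sq++",(162,248),(437,195)),("sq+-",(320,247),(345,280)),("sq--",(320,404),(243,197)),
 ("bowc",(408,175),(334,367)),("round",(427,324),(225,298)),("knob",(421,309),(222,243))]: P(k,*tri(T(a),S(b)))
def rect(n,img,lo,hi,near,z):
    c=blob(img,lo,hi,near);b=cv2.boxPoints(cv2.minAreaRect(c));w=np.array([onz(n,p,z)[:2] for p in b])
    e=[w[1]-w[0],w[2]-w[1]];l=max(e,key=np.linalg.norm)
    P(n,"centre",w.mean(0),"sides",np.linalg.norm(e,axis=1),"longdir",np.degrees(np.arctan2(l[1],l[0])))
for n,i,near in(("top",t,(105,232)),("scene",s,(320,97))): print("tray");rect(n,i,(22,60,80),(33,255,255),near,.016)
for n,i,near in(("top",t,(385,246)),("scene",s,(130,240))): print("mat");rect(n,i,(0,0,60),(180,60,200),near,.003)
for n,i,near in(("top",t,(194,268)),("scene",s,(245,121))): print("token");rect(n,i,(85,0,110),(130,60,255),near,.010)
E
python3 m.py
```

```text
strip++ [0.6683, 0.1203, 0.019] 0.0001
strip+- [0.6727, -0.0294, 0.0221] 0.0029
strip-- [0.6297, -0.0306, 0.0176] 0.0033
strip-+ [0.624, 0.1199, 0.0154] 0.0016
sq++ [0.6146, 0.1176, 0.0191] 0.0002
sq+- [0.6166, 0.0474, 0.0203] 0.003
sq-- [0.5457, 0.0462, 0.0183] 0.0031
bowc [0.6491, 0.0077, 0.025] 0.002
round [0.5822, -0.0014, 0.0194] 0.003
knob [0.5813, 0.0005, 0.0684] 0.0007
tray
top centre [0.5173, 0.3215] sides [0.1545, 0.2219] longdir -171.8173
tray
scene centre [0.517, 0.3219] sides [0.1619, 0.2496] longdir 5.9985
mat
top centre [0.4933, -0.3077] sides [0.1799, 0.0801] longdir -4.301
mat
scene centre [0.4952, -0.3064] sides [0.0833, 0.1825] longdir -5.6079
token
top centre [0.4389, 0.1209] sides [0.0333, 0.0306] longdir -89.3121
token
scene centre [0.4415, 0.1203] sides [0.035, 0.0333] longdir 45.3173
```

```bash
cat >> h.py <<'E'
from scipy.spatial.transform import Rotation as R
def go(x,y,z,yaw=None,mod=np.pi):
    """turn and shift left, in units of the move tool; yaw of tool y in degrees"""
    o=manip.get_obs();p=np.array(o["eef_pos"]);Q=R.from_quat(o["tool_rot"]).as_matrix()
    th=np.arctan2(Q[1,1],Q[0,1]);a=th if yaw is None else np.radians(yaw)
    d=(a-th+mod/2)%mod-mod/2;a=th+d
    dx,dy=x-p[0],y-p[1]
    print("yaw",round(np.degrees(th),1),"turn units",round(-d*10,2),"shift units",np.round(np.array([-dx*np.sin(a)+dy*np.cos(a),dx*np.cos(a)+dy*np.sin(a),p[2]-z])/.02,2),
      "tilt",np.round(Q[:2,2],3),"q6",round(o["qpos"][5],2),"w",round(o["grip_width"],3),"t",round(o["time"],1))
E
python3 - <<'E'
from h import *
S=lambda c:((c[0]+.5)/5-.5+205,(c[1]+.5)/5-.5+120)
T=lambda c:((c[0]+.5)/5-.5+165,(c[1]+.5)/5-.5+140)
for c in [(303,115),(370,70),(380,82)]:print(np.round(onz("scene",S(c),.104),4))
print("foot scene")
for c in [(280,193),(330,241),(394,192)]:print(np.round(onz("scene",S(c),.019),4))
print("top, top level")
for c in [(180,288),(293,290)]:print(np.round(onz("top",T(c),.104),4))
print("top foot")
for c in [(285,372),(190,363)]:print(np.round(onz("top",T(c),.019),4))
go(.580,.082,.16,92)
E
```

```text
[0.5737 0.062  0.104 ]
[0.5777 0.1028 0.104 ]
[0.5859 0.1012 0.104 ]
foot scene
[0.5582 0.0622 0.019 ]
[0.5959 0.06   0.019 ]
[0.5981 0.1035 0.019 ]
top, top level
[0.5835 0.0998 0.104 ]
[0.5833 0.0531 0.104 ]
top foot
[0.5589 0.0608 0.019 ]
[0.5625 0.1035 0.019 ]
yaw 69.7 turn units -3.9 shift units [-16.32 -28.11   3.5 ] tilt [-0.001 -0.002] q6 -0.15 w 0.998 t 0.1
```

drive_tool([
  {"delta_pos": [0,0,0],"dr": [0,0,-1]},
  {"delta_pos": [0,0,0],"dr": [0,0,-1]},
  {"delta_pos": [0,0,0],"dr": [0,0,-1]},
  {"delta_pos": [-0.5,-0.5,0],"dr": [0,0,0]},
  {"delta_pos": [-0.7,-1,0],"dr": [0,0,0]},
  {"delta_pos": [-0.7,-1,0],"dr": [0,0,0]},
  {"delta_pos": [-0.7,-1,0],"dr": [0,0,0]},
  {"delta_pos": [-0.7,-1,0],"dr": [0,0,0]},
  {"delta_pos": [-0.7,-1,0],"dr": [0,0,0]},
  {"delta_pos": [-0.7,-1,0],"dr": [0,0,0]},
  {"delta_pos": [-0.7,-1,0],"dr": [0,0,0]},
  {"delta_pos": [-0.7,-1,0],"dr": [0,0,0]},
  {"delta_pos": [-0.7,-1,0],"dr": [0,0,0]},
  {"delta_pos": [-0.7,-1,0],"dr": [0,0,0]},
  {"delta_pos": [-0.7,-1,0],"dr": [0,0,0]},
  {"delta_pos": [-0.7,-1,0],"dr": [0,0,0]},
  {"delta_pos": [-0.7,-1,0],"dr": [0,0,0]},
  {"delta_pos": [-0.7,-1,0],"dr": [0,0,0]},
  {"delta_pos": [-0.7,-1,0],"dr": [0,0,0]},
], jaw=1, grip_force=40)

```text
time: 2.0
eef_pos: [0.4375, 0.3095, 0.231]
tool_rot: [0.029, 1.0, -0.0, -0.0]
wrist_force: [0.1, -0.1, -0.6]
grip_width: 1.0
finger_force: 0.0
```

```bash
python3 -c "
from h import *
go(.579,.0815,.13,87)"
```

```text
yaw 86.7 turn units -0.05 shift units [ -7.66 -11.02   5.05] tilt [-0.    -0.001] q6 -1.09 w 1.0 t 2.0
```

drive_tool([
  {"delta_pos": [-0.7,-1,0],"dr": [0,0,0]},
  {"delta_pos": [-0.7,-1,0],"dr": [0,0,0]},
  {"delta_pos": [-0.7,-1,0],"dr": [0,0,0]},
  {"delta_pos": [-0.7,-1,0],"dr": [0,0,0]},
  {"delta_pos": [-0.7,-1,0],"dr": [0,0,0]},
  {"delta_pos": [-0.7,-1,0.5],"dr": [0,0,0]},
  {"delta_pos": [-0.7,-1,0.5],"dr": [0,0,0]},
  {"delta_pos": [-0.7,-1,0.5],"dr": [0,0,0]},
  {"delta_pos": [-0.7,-1,0.5],"dr": [0,0,0]},
  {"delta_pos": [-0.5,-0.7,0.5],"dr": [0,0,0]},
  {"delta_pos": [-0.3,-0.3,0.5],"dr": [0,0,0]},
  {"delta_pos": [0,0,0],"dr": [0,0,0]},
  {"delta_pos": [0,0,0],"dr": [0,0,0]},
])

```text
time: 3.3
eef_pos: [0.5676, 0.1043, 0.171]
tool_rot: [0.028, 1.0, 0.0, -0.001]
wrist_force: [-0.8, -0.1, 0.0]
grip_width: 1.001
finger_force: 0.0
```

```bash
python3 -c "
from h import *
go(.579,.0815,.062,87)
cv2.imwrite('pics/a.png',cv2.resize(snap('scene')[90:240,200:350],None,fx=4,fy=4))"
```

```text
yaw 86.8 turn units -0.03 shift units [-0.63 -1.11  5.45] tilt [-0.001  0.   ] q6 -1.51 w 1.001 t 3.3
```

View pics/a.png

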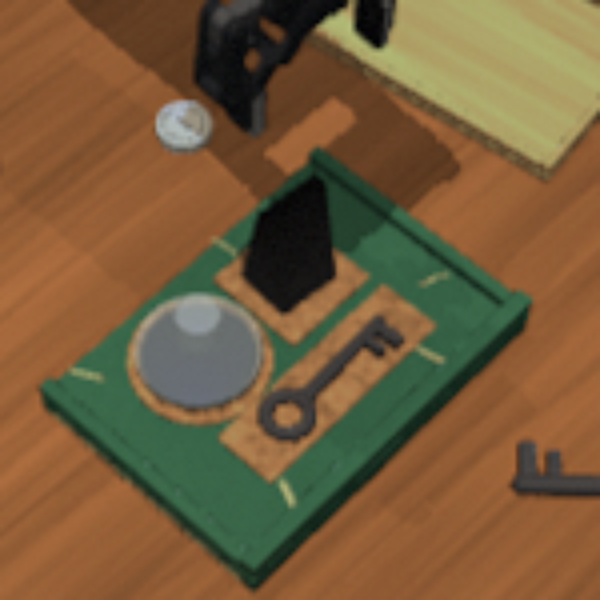

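The scene view shows the open gripper above the tray side of the wedge, with everything else in place. It is about 1 unit short, so I correct and then descend.

drive_tool([
  {"delta_pos": [-0.3,-0.5,0],"dr": [0,0,0]},
  {"delta_pos": [-0.33,-0.6,0],"dr": [0,0,0]},
  {"delta_pos": [0,0,0],"dr": [0,0,0]},
  {"delta_pos": [0,0,0.8],"dr": [0,0,0]},
  {"delta_pos": [0,0,0.8],"dr": [0,0,0]},
  {"delta_pos": [0,0,0.8],"dr": [0,0,0]},
  {"delta_pos": [0,0,0.8],"dr": [0,0,0]},
  {"delta_pos": [0,0,0.8],"dr": [0,0,0]},
  {"delta_pos": [0,0,0.8],"dr": [0,0,0]},
  {"delta_pos": [0,0,0.65],"dr": [0,0,0]},
  {"delta_pos": [0,0,0],"dr": [0,0,0]},
  {"delta_pos": [0,0,0],"dr": [0,0,0]},
])

```text
time: 4.55
eef_pos: [0.5794, 0.0813, 0.0621]
tool_rot: [0.027, 1.0, 0.0, -0.0]
wrist_force: [-0.7, -1.1, 0.7]
grip_width: 0.999
finger_force: 0.0
```

```bash
python3 -c "
from h import *
go(.579,.0815,.062,87)"
```

```text
yaw 86.9 turn units -0.02 shift units [0.02 0.01 0.01] tilt [-0.  0.] q6 -1.55 w 0.999 t 4.5
```

drive_tool([
  {"delta_pos": [0,0,0],"dr": [0,0,0]},
  {"delta_pos": [0,0,0],"dr": [0,0,0]},
  {"delta_pos": [0,0,0],"dr": [0,0,0]},
  {"delta_pos": [0,0,0],"dr": [0,0,0]},
  {"delta_pos": [0,0,0],"dr": [0,0,0]},
  {"delta_pos": [0,0,0],"dr": [0,0,0]},
  {"delta_pos": [0,0,0],"dr": [0,0,0]},
  {"delta_pos": [0,0,0],"dr": [0,0,0]},
], jaw=-1, grip_force=40)

```text
time: 5.35
eef_pos: [0.5802, 0.0813, 0.0634]
tool_rot: [0.027, 1.0, 0.0, 0.001]
wrist_force: [0.0, 0.5, 5.3]
grip_width: 0.521
finger_force: 41.4
```

drive_tool([
  {"delta_pos": [0,0,-0.3],"dr": [0,0,0]},
  {"delta_pos": [0,0,-0.7],"dr": [0,0,0]},
  {"delta_pos": [0,0,-1],"dr": [0,0,0]},
  {"delta_pos": [0,0,-1],"dr": [0,0,0]},
  {"delta_pos": [0,0,-0.5],"dr": [0,0,0]},
  {"delta_pos": [0,0.4,0],"dr": [0,0,0]},
  {"delta_pos": [0.1,0.8,0],"dr": [0,0,0]},
  {"delta_pos": [0.1,1,0],"dr": [0,0,0]},
  {"delta_pos": [0.1,1,0],"dr": [0,0,0]},
  {"delta_pos": [0.1,1,0],"dr": [0,0,0]},
  {"delta_pos": [0.1,1,0],"dr": [0,0,0]},
  {"delta_pos": [0.1,1,0],"dr": [0,0,0]},
  {"delta_pos": [0.1,1,0],"dr": [0,0,0]},
  {"delta_pos": [0.1,1,0],"dr": [0,0,0]},
  {"delta_pos": [0.1,1,0],"dr": [0,0,0]},
  {"delta_pos": [0.1,1,0],"dr": [0,0,0]},
  {"delta_pos": [0.1,0.8,0],"dr": [0,0,0]},
  {"delta_pos": [0,0.4,0],"dr": [0,0,0]},
  {"delta_pos": [0,0,0],"dr": [0,0,0]},
  {"delta_pos": [0,0,0],"dr": [0,0,0]},
])

```text
time: 7.35
eef_pos: [0.5697, 0.3098, 0.1319]
tool_rot: [0.027, 1.0, -0.0, -0.0]
wrist_force: [-0.1, -0.4, -1.4]
grip_width: 0.522
finger_force: 40.9
```

```bash
python3 -c "
from h import *
go(.5715,.329,.051)"
```

```text
yaw 86.9 turn units -0.0 shift units [-0.04  0.96  4.04] tilt [-0.001 -0.001] q6 -1.17 w 0.522 t 7.3
```

drive_tool([
  {"delta_pos": [0,0.4,0],"dr": [0,0,0]},
  {"delta_pos": [0,0.55,0],"dr": [0,0,0]},
  {"delta_pos": [0,0,0.6],"dr": [0,0,0]},
  {"delta_pos": [0,0,0.8],"dr": [0,0,0]},
  {"delta_pos": [0,0,0.8],"dr": [0,0,0]},
  {"delta_pos": [0,0,0.7],"dr": [0,0,0]},
  {"delta_pos": [0,0,0.5],"dr": [0,0,0]},
  {"delta_pos": [0,0,0.3],"dr": [0,0,0]},
  {"delta_pos": [0,0,0.15],"dr": [0,0,0]},
  {"delta_pos": [0,0,0],"dr": [0,0,0]},
  {"delta_pos": [0,0,0],"dr": [0,0,0]},
])

```text
time: 8.45
eef_pos: [0.5715, 0.3293, 0.0561]
tool_rot: [0.027, 1.0, 0.0, 0.001]
wrist_force: [-0.2, 0.9, -1.1]
grip_width: 0.524
finger_force: 41.0
```

```bash
python3 -c "
from h import *
go(.5715,.329,.051)"
```

```text
yaw 86.9 turn units -0.0 shift units [-0.   -0.01  0.26] tilt [0.001 0.   ] q6 -1.15 w 0.524 t 8.4
```

drive_tool([
  {"delta_pos": [0,0,0.1],"dr": [0,0,0]},
  {"delta_pos": [0,0,0.1],"dr": [0,0,0]},
  {"delta_pos": [0,0,0.05],"dr": [0,0,0]},
  {"delta_pos": [0,0,0],"dr": [0,0,0]},
  {"delta_pos": [0,0,0],"dr": [0,0,0]},
])

```text
time: 8.95
eef_pos: [0.5709, 0.3291, 0.0503]
tool_rot: [0.027, 1.0, -0.0, -0.0]
wrist_force: [0.2, 0.9, -1.5]
grip_width: 0.522
finger_force: 41.0
```

drive_tool([
  {"delta_pos": [0,0,0.05],"dr": [0,0,0]},
  {"delta_pos": [0,0,0.05],"dr": [0,0,0]},
  {"delta_pos": [0,0,0],"dr": [0,0,0]},
  {"delta_pos": [0,0,0],"dr": [0,0,0]},
])

```text
time: 9.35
eef_pos: [0.5712, 0.3292, 0.0494]
tool_rot: [0.027, 1.0, 0.0, 0.0]
wrist_force: [-2.4, -0.1, 4.6]
grip_width: 0.524
finger_force: 41.6
```

drive_tool([
  {"delta_pos": [0,0,0],"dr": [0,0,0]},
  {"delta_pos": [0,0,0],"dr": [0,0,0]},
  {"delta_pos": [0,0,0],"dr": [0,0,0]},
  {"delta_pos": [0,0,0],"dr": [0,0,0]},
  {"delta_pos": [0,0,0],"dr": [0,0,0]},
  {"delta_pos": [0,0,-0.5],"dr": [0,0,0]},
  {"delta_pos": [0,0,-1],"dr": [0,0,0]},
  {"delta_pos": [0,0,-1],"dr": [0,0,0]},
  {"delta_pos": [0,0,-1],"dr": [0,0,0]},
  {"delta_pos": [0,0,-1],"dr": [0,0,0]},
  {"delta_pos": [0,0,-1],"dr": [0,0,0]},
  {"delta_pos": [0,0,0],"dr": [0,0,0]},
  {"delta_pos": [0,0,0],"dr": [0,0,1]},
  {"delta_pos": [0,0,0],"dr": [0,0,1]},
  {"delta_pos": [0,0,0],"dr": [0,0,1]},
  {"delta_pos": [0,0,0],"dr": [0,0,1]},
  {"delta_pos": [0,0,0],"dr": [0,0,1]},
  {"delta_pos": [0,0,0],"dr": [0,0,1]},
  {"delta_pos": [0,0,0],"dr": [0,0,1]},
  {"delta_pos": [0,0,0],"dr": [0,0,1]},
], jaw=1)

```text
time: 11.35
eef_pos: [0.5704, 0.3289, 0.1572]
tool_rot: [0.416, 0.909, -0.001, -0.001]
wrist_force: [-0.1, -0.5, 0.3]
grip_width: 1.001
finger_force: 0.0
```

drive_tool([
  {"delta_pos": [0,0,0],"dr": [0,0,1]},
  {"delta_pos": [0,0,0],"dr": [0,0,1]},
  {"delta_pos": [0,0,0],"dr": [0,0,1]},
  {"delta_pos": [0,0,0],"dr": [0,0,1]},
  {"delta_pos": [0,0,0],"dr": [0,0,1]},
  {"delta_pos": [0,0,0],"dr": [0,0,1]},
  {"delta_pos": [0,0,0],"dr": [0,0,1]},
  {"delta_pos": [0,0,0],"dr": [0,0,0.2]},
  {"delta_pos": [0,0,0],"dr": [0,0,0]},
  {"delta_pos": [0,0,0],"dr": [0,0,0]},
])

```text
time: 12.35
eef_pos: [0.5707, 0.329, 0.1579]
tool_rot: [0.708, 0.706, -0.0, -0.0]
wrist_force: [0.0, 0.6, 0.6]
grip_width: 1.0
finger_force: 0.0
```

```bash
python3 -c "
from h import *
go(.5815,.0,.1,2)
cv2.imwrite('pics/b.png',cv2.resize(snap('top')[140:300,50:210],None,fx=3,fy=3))"
```

```text
yaw -0.1 turn units -0.38 shift units [-16.46  -0.04   2.9 ] tilt [-0.001 -0.   ] q6 0.37 w 1.0 t 12.3
```

View pics/b.png

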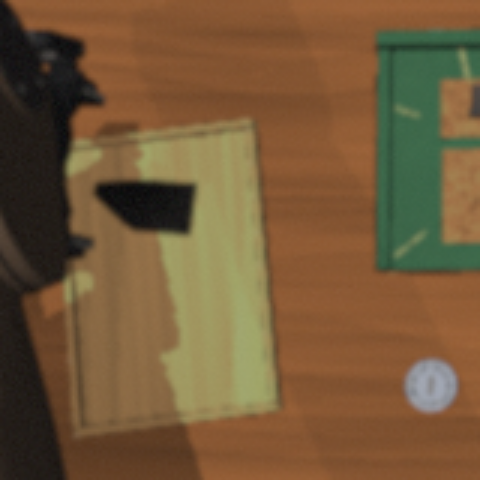

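The wedge stands in the rear half of the tray (crop 145,207), with room in front for the lid. Next is the lid.

drive_tool([
  {"delta_pos": [-0.4,0,0],"dr": [0,0,0]},
  {"delta_pos": [-0.9,0,0],"dr": [0,0,0]},
  {"delta_pos": [-0.9,0,0],"dr": [0,0,0]},
  {"delta_pos": [-0.9,0,0],"dr": [0,0,0]},
  {"delta_pos": [-0.9,0,0],"dr": [0,0,0]},
  {"delta_pos": [-0.9,0,0],"dr": [0,0,0]},
  {"delta_pos": [-0.9,0,0],"dr": [0,0,0]},
  {"delta_pos": [-0.9,0,0],"dr": [0,0,0]},
  {"delta_pos": [-0.9,0,0],"dr": [0,0,0]},
  {"delta_pos": [-0.9,0,0],"dr": [0,0,0]},
  {"delta_pos": [-0.9,0.1,0],"dr": [0,0,0]},
  {"delta_pos": [-0.9,0.1,0],"dr": [0,0,0]},
  {"delta_pos": [-0.9,0.1,0],"dr": [0,0,0]},
  {"delta_pos": [-0.9,0.1,0],"dr": [0,0,0]},
  {"delta_pos": [-0.9,0.1,0],"dr": [0,0,0]},
  {"delta_pos": [-0.9,0,0],"dr": [0,0,0]},
  {"delta_pos": [-0.9,0,0],"dr": [0,0,0]},
  {"delta_pos": [-0.9,0,0],"dr": [0,0,0]},
  {"delta_pos": [-0.7,0,0],"dr": [0,0,0]},
  {"delta_pos": [0,0,0],"dr": [0,0,0]},
], jaw=0.4)

```text
time: 14.4
eef_pos: [0.5796, -0.0009, 0.1584]
tool_rot: [0.709, 0.705, -0.0, 0.0]
wrist_force: [-0.2, -0.0, -0.3]
grip_width: 0.699
finger_force: 0.0
```

```bash
python3 -c "
from h import *
go(.5815,.0,.038)"
```

```text
yaw -0.4 turn units -0.0 shift units [0.04 0.1  6.02] tilt [ 0. -0.] q6 -0.17 w 0.699 t 14.4
```

drive_tool([
  {"delta_pos": [0,0.1,0.5],"dr": [0,0,0]},
  {"delta_pos": [0,0,0.9],"dr": [0,0,0]},
  {"delta_pos": [0,0,0.9],"dr": [0,0,0]},
  {"delta_pos": [0,0,0.9],"dr": [0,0,0]},
  {"delta_pos": [0,0,0.9],"dr": [0,0,0]},
  {"delta_pos": [0,0,0.8],"dr": [0,0,0]},
  {"delta_pos": [0,0,0.6],"dr": [0,0,0]},
  {"delta_pos": [0,0,0.4],"dr": [0,0,0]},
  {"delta_pos": [0,0,0],"dr": [0,0,0]},
  {"delta_pos": [0,0,0],"dr": [0,0,0]},
])

```text
time: 15.4
eef_pos: [0.582, 0.001, 0.0407]
tool_rot: [0.708, 0.706, 0.0, 0.0]
wrist_force: [0.4, 0.0, 0.1]
grip_width: 0.699
finger_force: 0.0
```

```bash
python3 -c "
from h import *
go(.5815,.0,.039)
cv2.imwrite('pics/c.png',cv2.resize(snap('scene')[100:240,200:340],None,fx=4,fy=4))"
```

```text
yaw -0.2 turn units -0.0 shift units [-0.05 -0.03  0.08] tilt [ 0.001 -0.   ] q6 -0.17 w 0.699 t 15.4
```

View pics/c.png

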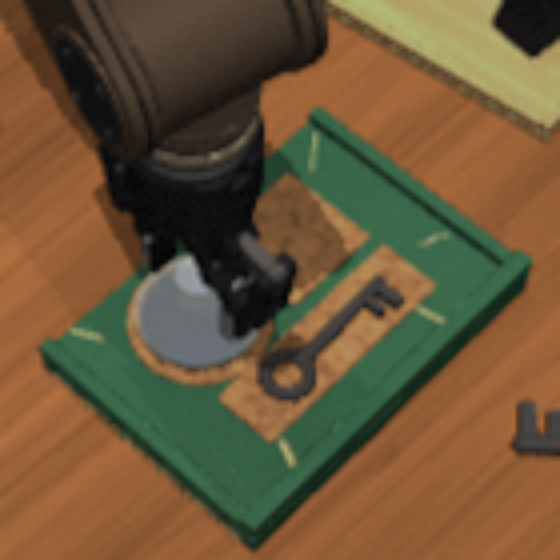

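The fingers straddle the knob (crop 195,275) with clearance to the disc. I lower slightly and close.

drive_tool([
  {"delta_pos": [0,0,0.1],"dr": [0,0,0]},
  {"delta_pos": [0,0,0],"dr": [0,0,0]},
  {"delta_pos": [0,0,0],"dr": [0,0,0]},
  {"delta_pos": [0,0,0],"dr": [0,0,0]},
  {"delta_pos": [0,0,0],"dr": [0,0,0]},
  {"delta_pos": [0,0,0],"dr": [0,0,0]},
  {"delta_pos": [0,0,0],"dr": [0,0,0]},
  {"delta_pos": [0,0,0],"dr": [0,0,0]},
], jaw=-1, grip_force=50)

```text
time: 16.25
eef_pos: [0.5821, 0.0009, 0.039]
tool_rot: [0.709, 0.706, 0.0, 0.0]
wrist_force: [-0.9, -0.2, 5.2]
grip_width: 0.314
finger_force: 49.9
```

```bash
python3 -c "
from h import *
go(.467,.315,.12)"
```

```text
yaw -0.2 turn units -0.0 shift units [15.68 -5.82 -4.05] tilt [ 0.001 -0.   ] q6 -0.17 w 0.314 t 16.2
```

drive_tool([
  {"delta_pos": [0,0,-0.2],"dr": [0,0,0]},
  {"delta_pos": [0,0,-0.5],"dr": [0,0,0]},
  {"delta_pos": [0,0,-0.9],"dr": [0,0,0]},
  {"delta_pos": [0,0,-0.9],"dr": [0,0,0]},
  {"delta_pos": [0,0,-0.9],"dr": [0,0,0]},
  {"delta_pos": [0,0,-0.7],"dr": [0,0,0]},
  {"delta_pos": [0,0,-0.4],"dr": [0,0,0]},
  {"delta_pos": [0.3,-0.1,0],"dr": [0,0,0]},
  {"delta_pos": [0.6,-0.2,0],"dr": [0,0,0]},
  {"delta_pos": [0.9,-0.3,0],"dr": [0,0,0]},
  {"delta_pos": [0.9,-0.35,0],"dr": [0,0,0]},
  {"delta_pos": [0.9,-0.35,0],"dr": [0,0,0]},
  {"delta_pos": [0.9,-0.35,0],"dr": [0,0,0]},
  {"delta_pos": [0.9,-0.35,0],"dr": [0,0,0]},
  {"delta_pos": [0.9,-0.35,0],"dr": [0,0,0]},
  {"delta_pos": [0.9,-0.35,0],"dr": [0,0,0]},
  {"delta_pos": [0.9,-0.35,0],"dr": [0,0,0]},
  {"delta_pos": [0.9,-0.35,0],"dr": [0,0,0]},
  {"delta_pos": [0.9,-0.35,0],"dr": [0,0,0]},
  {"delta_pos": [0.9,-0.35,0],"dr": [0,0,0]},
])

```text
time: 18.25
eef_pos: [0.4984, 0.2186, 0.1268]
tool_rot: [0.708, 0.706, -0.001, -0.001]
wrist_force: [1.0, 0.9, -1.7]
grip_width: 0.311
finger_force: 49.4
```

```bash
python3 -c "
from h import *
go(.467,.315,.026)"
```

```text
yaw -0.2 turn units -0.0 shift units [ 4.81 -1.59  5.04] tilt [-0.003 -0.   ] q6 0.23 w 0.311 t 18.2
```

drive_tool([
  {"delta_pos": [0.9,-0.3,0],"dr": [0,0,0]},
  {"delta_pos": [0.9,-0.3,0],"dr": [0,0,0]},
  {"delta_pos": [0.9,-0.3,0],"dr": [0,0,0]},
  {"delta_pos": [0.9,-0.3,0],"dr": [0,0,0]},
  {"delta_pos": [0.7,-0.2,0],"dr": [0,0,0]},
  {"delta_pos": [0.4,-0.15,0],"dr": [0,0,0]},
  {"delta_pos": [0.1,0,0],"dr": [0,0,0]},
  {"delta_pos": [0,0,0.5],"dr": [0,0,0]},
  {"delta_pos": [0,0,0.9],"dr": [0,0,0]},
  {"delta_pos": [0,0,0.9],"dr": [0,0,0]},
  {"delta_pos": [0,0,0.9],"dr": [0,0,0]},
  {"delta_pos": [0,0,0.7],"dr": [0,0,0]},
  {"delta_pos": [0,0,0.5],"dr": [0,0,0]},
  {"delta_pos": [0,0,0.3],"dr": [0,0,0]},
  {"delta_pos": [0,0,0],"dr": [0,0,0]},
  {"delta_pos": [0,0,0],"dr": [0,0,0]},
])

```text
time: 19.85
eef_pos: [0.4704, 0.3136, 0.0348]
tool_rot: [0.709, 0.706, 0.0, 0.0]
wrist_force: [-0.3, -0.5, -1.8]
grip_width: 0.308
finger_force: 49.4
```

```bash
python3 -c "
from h import *
go(.467,.315,.026)"
```

```text
yaw -0.2 turn units -0.0 shift units [ 0.07 -0.17  0.44] tilt [0.001 0.   ] q6 0.41 w 0.308 t 19.9
```

drive_tool([
  {"delta_pos": [0,-0.1,0.15],"dr": [0,0,0]},
  {"delta_pos": [0,0,0.1],"dr": [0,0,0]},
  {"delta_pos": [0,0,0.1],"dr": [0,0,0]},
  {"delta_pos": [0,0,0.05],"dr": [0,0,0]},
  {"delta_pos": [0,0,0],"dr": [0,0,0]},
  {"delta_pos": [0,0,0],"dr": [0,0,0]},
])

```text
time: 20.45
eef_pos: [0.4679, 0.3135, 0.0264]
tool_rot: [0.709, 0.706, 0.0, 0.0]
wrist_force: [-0.2, 0.3, -1.2]
grip_width: 0.312
finger_force: 49.4
```

drive_tool([
  {"delta_pos": [0,0,0.05],"dr": [0,0,0]},
  {"delta_pos": [0,0,0.05],"dr": [0,0,0]},
  {"delta_pos": [0,0,0],"dr": [0,0,0]},
  {"delta_pos": [0,0,0],"dr": [0,0,0]},
])

```text
time: 20.85
eef_pos: [0.468, 0.3136, 0.025]
tool_rot: [0.708, 0.706, 0.0, 0.0]
wrist_force: [-1.9, -1.1, 4.6]
grip_width: 0.31
finger_force: 50.0
```

drive_tool([
  {"delta_pos": [0,0,0],"dr": [0,0,0]},
  {"delta_pos": [0,0,0],"dr": [0,0,0]},
  {"delta_pos": [0,0,0],"dr": [0,0,0]},
  {"delta_pos": [0,0,0],"dr": [0,0,0]},
  {"delta_pos": [0,0,0],"dr": [0,0,0]},
  {"delta_pos": [0,0,-0.3],"dr": [0,0,0]},
  {"delta_pos": [0,0,-0.7],"dr": [0,0,0]},
  {"delta_pos": [0,0,-1],"dr": [0,0,0]},
  {"delta_pos": [0,0,-1],"dr": [0,0,0]},
  {"delta_pos": [0,0,-1],"dr": [0,0,0]},
  {"delta_pos": [0,0,-1],"dr": [0,0,0]},
  {"delta_pos": [0,0,-1],"dr": [0,0,-0.4]},
  {"delta_pos": [0,0,0],"dr": [0,0,0]},
], jaw=0.4)

```text
time: 22.15
eef_pos: [0.4703, 0.3146, 0.1492]
tool_rot: [0.694, 0.72, 0.004, 0.002]
wrist_force: [0.5, 0.3, 0.3]
grip_width: 0.704
finger_force: 0.0
```

```bash
python3 -c "
from h import *
go(.6475,.0427,.1,2.5)"
```

```text
yaw 2.1 turn units -0.08 shift units [-13.97   8.26   2.46] tilt [0.008 0.004] q6 0.37 w 0.704 t 22.1
```

drive_tool([
  {"delta_pos": [-0.4,0.2,0],"dr": [0,0,0]},
  {"delta_pos": [-0.85,0.5,0],"dr": [0,0,0]},
  {"delta_pos": [-0.85,0.5,0],"dr": [0,0,0]},
  {"delta_pos": [-0.85,0.5,0],"dr": [0,0,0]},
  {"delta_pos": [-0.85,0.5,0],"dr": [0,0,0]},
  {"delta_pos": [-0.85,0.5,0],"dr": [0,0,0]},
  {"delta_pos": [-0.85,0.5,0],"dr": [0,0,0]},
  {"delta_pos": [-0.85,0.5,0],"dr": [0,0,0]},
  {"delta_pos": [-0.85,0.5,0],"dr": [0,0,0]},
  {"delta_pos": [-0.85,0.5,0],"dr": [0,0,0]},
  {"delta_pos": [-0.85,0.5,0],"dr": [0,0,0]},
  {"delta_pos": [-0.85,0.5,0],"dr": [0,0,0]},
  {"delta_pos": [-0.85,0.5,0],"dr": [0,0,0]},
  {"delta_pos": [-0.85,0.5,0],"dr": [0,0,0]},
  {"delta_pos": [-0.85,0.5,0],"dr": [0,0,0]},
  {"delta_pos": [-0.85,0.5,0],"dr": [0,0,0]},
  {"delta_pos": [-0.85,0.5,0],"dr": [0,0,0]},
  {"delta_pos": [0,0,0],"dr": [0,0,0]},
  {"delta_pos": [0,0,0],"dr": [0,0,0]},
], jaw=-0.3)

```text
time: 24.05
eef_pos: [0.642, 0.0391, 0.1441]
tool_rot: [0.695, 0.719, -0.0, -0.0]
wrist_force: [-0.1, -0.2, -0.2]
grip_width: 0.345
finger_force: 0.0
```

```bash
python3 -c "
from h import *
go(.6475,.0427,.06,2.5)
cv2.imwrite('pics/d.png',cv2.resize(snap('scene')[60:240,200:380],None,fx=4,fy=4)[:600])
i=snap('top');cv2.imwrite('pics/top1.png',i)"
```

```text
yaw 2.0 turn units -0.09 shift units [0.17 0.28 4.21] tilt [-0.001  0.   ] q6 -0.13 w 0.345 t 24.1
```

View pics/d.png

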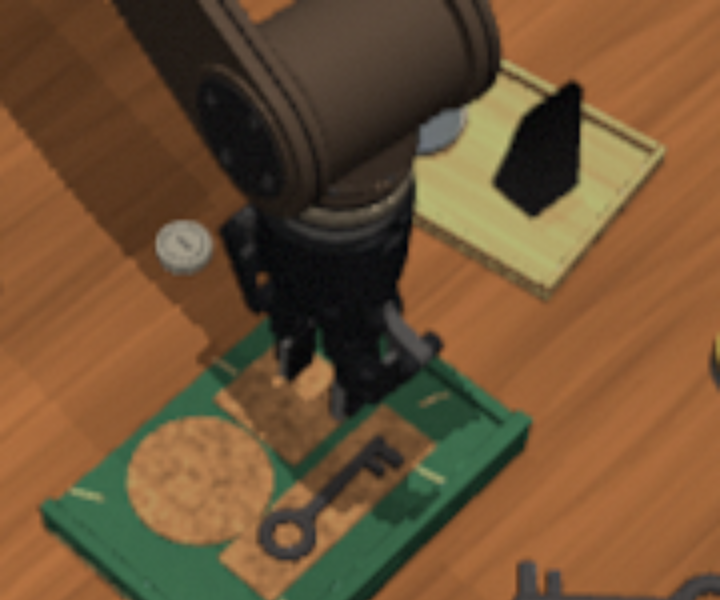

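The key is untouched on the strip, with its bow at crop (288,535) and its shank end at (380,442). The lid and wedge are in the tray, and the round coaster is now bare. I refine the key and coaster positions.

```bash
python3 - <<'E'
from h import *
S=lambda c:((c[0]+.5)/4-.5+200,(c[1]+.5)/4-.5+60)
b,e=[onz("scene",S(c),.0275)[:2] for c in((288,536),(380,441))]
d=(e-b)/np.linalg.norm(e-b);print(b,e,"len",np.linalg.norm(e-b),"dir",np.degrees(np.arctan2(d[1],d[0])),"origin",b+.035*d)
w=[onz("scene",S(c),.019)[:2] for c in((127,476),(273,476),(198,415),(198,545))]
i=cv2.imread('pics/d.png');m=cv2.inRange(cv2.cvtColor(i,cv2.COLOR_BGR2HSV),(10,70,110),(20,255,255))
m=cv2.morphologyEx(m,cv2.MORPH_OPEN,np.ones((9,9)));m[:, 330:]=0
c=max([c for c in cv2.findContours(m,0,2)[0] if cv2.pointPolygonTest(c,(198,480),False)>0],key=cv2.contourArea)
print(cv2.fitEllipse(c),cv2.boundingRect(c),np.round(w,4).tolist(),onz("scene",S((199,480)),.019))
E
```

```text
[0.65206309 0.00673014] [0.64502755 0.09400512] len 0.08755809621698225 dir 94.6088436235364 origin [0.64925074 0.04161697]
((215.91262817382812, 485.9132995605469), (150.0460205078125, 192.34913635253906), 141.14315795898438) (129, 391, 182, 209) [[0.5503, -0.0307], [0.6131, 0.0332], [0.549, 0.0309], [0.6154, -0.0328]] [ 0.58332092 -0.00116708  0.019     ]
```

drive_tool([
  {"delta_pos": [0.1,0.15,0],"dr": [0,0,-0.25]},
  {"delta_pos": [0.04,0.15,0.5],"dr": [0,0,0]},
  {"delta_pos": [0,0,0.9],"dr": [0,0,0]},
  {"delta_pos": [0,0,0.9],"dr": [0,0,0]},
  {"delta_pos": [0,0,0.9],"dr": [0,0,0]},
  {"delta_pos": [0,0,0.9],"dr": [0,0,0]},
  {"delta_pos": [0,0,0.7],"dr": [0,0,0]},
  {"delta_pos": [0,0,0.4],"dr": [0,0,0]},
  {"delta_pos": [0,0,0.2],"dr": [0,0,0]},
  {"delta_pos": [0,0,0],"dr": [0,0,0]},
  {"delta_pos": [0,0,0],"dr": [0,0,0]},
])

```text
time: 25.25
eef_pos: [0.6484, 0.0426, 0.0372]
tool_rot: [0.685, 0.728, 0.001, 0.001]
wrist_force: [-0.4, -0.4, -0.2]
grip_width: 0.352
finger_force: 0.0
```

```bash
python3 -c "
from h import *
go(.648,.042,.0215,3.5)"
```

```text
yaw 3.5 turn units -0.0 shift units [-0.03 -0.02  0.79] tilt [ 0.002 -0.   ] q6 -0.15 w 0.352 t 25.2
```

drive_tool([
  {"delta_pos": [0,0,0.3],"dr": [0,0,0]},
  {"delta_pos": [0,0,0.3],"dr": [0,0,0]},
  {"delta_pos": [0,0,0.2],"dr": [0,0,0]},
  {"delta_pos": [0,0,0],"dr": [0,0,0]},
  {"delta_pos": [0,0,0],"dr": [0,0,0]},
])

```text
time: 25.75
eef_pos: [0.6476, 0.0426, 0.02]
tool_rot: [0.685, 0.728, -0.0, -0.0]
wrist_force: [-0.0, 0.1, 0.3]
grip_width: 0.352
finger_force: 0.0
```

drive_tool([
  {"delta_pos": [0,0,0],"dr": [0,0,0]},
  {"delta_pos": [0,0,0],"dr": [0,0,0]},
  {"delta_pos": [0,0,0],"dr": [0,0,0]},
  {"delta_pos": [0,0,0],"dr": [0,0,0]},
  {"delta_pos": [0,0,0],"dr": [0,0,0]},
  {"delta_pos": [0,0,0],"dr": [0,0,0]},
  {"delta_pos": [0,0,0],"dr": [0,0,0]},
], jaw=-1, grip_force=40)

```text
time: 26.45
eef_pos: [0.6479, 0.0426, 0.0206]
tool_rot: [0.685, 0.728, 0.0, 0.0]
wrist_force: [0.2, 0.1, 1.4]
grip_width: 0.086
finger_force: 43.1
```

drive_tool([
  {"delta_pos": [0,0,-0.2],"dr": [0,0,0]},
  {"delta_pos": [0,0,-0.5],"dr": [0,0,0]},
  {"delta_pos": [0,0,-0.8],"dr": [0,0,0]},
  {"delta_pos": [0,0,-0.8],"dr": [0,0,0]},
  {"delta_pos": [0,0,-0.7],"dr": [0,0,0]},
  {"delta_pos": [0,0,0],"dr": [0,0,0]},
  {"delta_pos": [0,0,0],"dr": [0,0,0]},
])

```text
time: 27.15
eef_pos: [0.6481, 0.0426, 0.0813]
tool_rot: [0.685, 0.728, 0.0, 0.001]
wrist_force: [-0.4, -0.3, -1.1]
grip_width: 0.09
finger_force: 42.8
```

```bash
python3 -c "
from h import *
go(.4943,-.307,.06,-91.5,2*np.pi)
cv2.imwrite('pics/e.png',cv2.resize(snap('scene')[60:240,200:380],None,fx=4,fy=4)[120:])"
```

```text
yaw 3.5 turn units 16.58 shift units [-7.23 17.68  1.07] tilt [ 0.002 -0.   ] q6 -0.15 w 0.09 t 27.1
```

View pics/e.png

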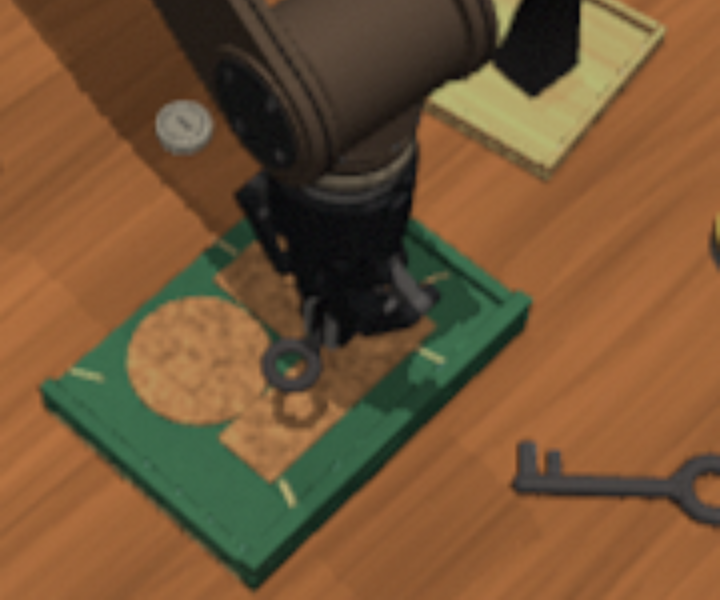

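The key is gripped and lifted level. I turn it, then carry it to the mat.

drive_tool([
  {"delta_pos": [0,0,0],"dr": [0,0,0.5]},
  {"delta_pos": [0,0,0],"dr": [0,0,1]},
  {"delta_pos": [0,0,0],"dr": [0,0,1]},
  {"delta_pos": [0,0,0],"dr": [0,0,1]},
  {"delta_pos": [0,0,0],"dr": [0,0,1]},
  {"delta_pos": [0,0,0],"dr": [0,0,1]},
  {"delta_pos": [0,0,0],"dr": [0,0,1]},
  {"delta_pos": [0,0,0],"dr": [0,0,1]},
  {"delta_pos": [0,0,0],"dr": [0,0,1]},
  {"delta_pos": [0,0,0],"dr": [0,0,1]},
  {"delta_pos": [0,0,0],"dr": [0,0,1]},
  {"delta_pos": [0,0,0],"dr": [0,0,1]},
  {"delta_pos": [0,0,0],"dr": [0,0,1]},
  {"delta_pos": [0,0,0],"dr": [0,0,1]},
  {"delta_pos": [0,0,0],"dr": [0,0,1]},
  {"delta_pos": [0,0,0],"dr": [0,0,1]},
  {"delta_pos": [0,0,0],"dr": [0,0,1]},
  {"delta_pos": [0,0,0],"dr": [0,0,0.6]},
  {"delta_pos": [0,0,0],"dr": [0,0,0]},
  {"delta_pos": [0,0,0],"dr": [0,0,0]},
])

```text
time: 29.2
eef_pos: [0.6471, 0.0427, 0.0794]
tool_rot: [0.999, -0.038, -0.001, -0.0]
wrist_force: [-0.3, -0.3, -0.7]
grip_width: 0.088
finger_force: 42.7
```

drive_tool([
  {"delta_pos": [-0.15,0.4,0],"dr": [0,0,0]},
  {"delta_pos": [-0.3,0.9,0],"dr": [0,0,0]},
  {"delta_pos": [-0.3,0.9,0],"dr": [0,0,0]},
  {"delta_pos": [-0.3,0.9,0],"dr": [0,0,0]},
  {"delta_pos": [-0.3,0.9,0],"dr": [0,0,0]},
  {"delta_pos": [-0.3,0.9,0],"dr": [0,0,0]},
  {"delta_pos": [-0.3,0.9,0],"dr": [0,0,0]},
  {"delta_pos": [-0.3,0.9,0],"dr": [0,0,0]},
  {"delta_pos": [-0.3,0.9,0],"dr": [0,0,0]},
  {"delta_pos": [-0.3,0.9,0],"dr": [0,0,0]},
  {"delta_pos": [-0.3,0.9,0],"dr": [0,0,0]},
  {"delta_pos": [-0.3,0.9,0],"dr": [0,0,0]},
  {"delta_pos": [-0.3,0.9,0],"dr": [0,0,0]},
  {"delta_pos": [-0.3,0.9,0],"dr": [0,0,0]},
  {"delta_pos": [-0.3,0.9,0],"dr": [0,0,0]},
  {"delta_pos": [-0.3,0.9,0],"dr": [0,0,0]},
  {"delta_pos": [-0.3,0.9,0],"dr": [0,0,0]},
  {"delta_pos": [-0.3,0.9,0],"dr": [0,0,0]},
  {"delta_pos": [-0.3,0.9,0],"dr": [0,0,0]},
  {"delta_pos": [-0.3,0.9,0],"dr": [0,0,0]},
])

```text
time: 31.2
eef_pos: [0.5021, -0.2989, 0.0805]
tool_rot: [0.999, -0.04, 0.0, 0.0]
wrist_force: [-0.2, 0.5, -0.8]
grip_width: 0.084
finger_force: 42.7
```

```bash
python3 -c "
from h import *
go(.4943,-.307,.0055,-94.8,2*np.pi)"
```

```text
yaw -94.6 turn units 0.04 shift units [-0.36  0.43  3.75] tilt [-0. -0.] q6 0.94 w 0.084 t 31.2
```

drive_tool([
  {"delta_pos": [-0.35,0.4,0],"dr": [0,0,0]},
  {"delta_pos": [0,0,0.4],"dr": [0,0,0]},
  {"delta_pos": [0,0,0.8],"dr": [0,0,0]},
  {"delta_pos": [0,0,0.8],"dr": [0,0,0]},
  {"delta_pos": [0,0,0.7],"dr": [0,0,0]},
  {"delta_pos": [0,0,0.4],"dr": [0,0,0]},
  {"delta_pos": [0,0,0.3],"dr": [0,0,0]},
  {"delta_pos": [0,0,0],"dr": [0,0,0]},
  {"delta_pos": [0,0,0],"dr": [0,0,0]},
])

```text
time: 32.1
eef_pos: [0.4965, -0.3047, 0.0126]
tool_rot: [0.999, -0.039, 0.0, 0.0]
wrist_force: [0.8, 0.1, -0.4]
grip_width: 0.091
finger_force: 42.7
```

```bash
python3 -c "
from h import *
go(.4943,-.307,.0045,-94.8,2*np.pi)"
```

```text
yaw -94.5 turn units 0.06 shift units [-0.1   0.12  0.4 ] tilt [ 0. -0.] q6 0.92 w 0.091 t 32.1
```

drive_tool([
  {"delta_pos": [-0.1,0.1,0.1],"dr": [0,0,0]},
  {"delta_pos": [0,0,0.1],"dr": [0,0,0]},
  {"delta_pos": [0,0,0.1],"dr": [0,0,0]},
  {"delta_pos": [0,0,0.05],"dr": [0,0,0]},
  {"delta_pos": [0,0,0],"dr": [0,0,0]},
  {"delta_pos": [0,0,0],"dr": [0,0,0]},
])

```text
time: 32.7
eef_pos: [0.494, -0.3064, 0.0053]
tool_rot: [0.999, -0.039, 0.0, 0.0]
wrist_force: [0.2, 0.0, -0.5]
grip_width: 0.087
finger_force: 42.7
```

drive_tool([
  {"delta_pos": [0,0,0.05],"dr": [0,0,0]},
  {"delta_pos": [0,0,0.05],"dr": [0,0,0]},
  {"delta_pos": [0,0,0],"dr": [0,0,0]},
  {"delta_pos": [0,0,0],"dr": [0,0,0]},
])

```text
time: 33.1
eef_pos: [0.4941, -0.3065, 0.0035]
tool_rot: [0.999, -0.039, 0.0, 0.0]
wrist_force: [0.4, 0.6, 0.7]
grip_width: 0.085
finger_force: 42.9
```

drive_tool([
  {"delta_pos": [0,0,0],"dr": [0,0,0]},
  {"delta_pos": [0,0,0],"dr": [0,0,0]},
  {"delta_pos": [0,0,0],"dr": [0,0,0]},
  {"delta_pos": [0,0,0],"dr": [0,0,0]},
  {"delta_pos": [0,0,-0.2],"dr": [0,0,0]},
  {"delta_pos": [0,0,-0.5],"dr": [0,0,0]},
  {"delta_pos": [0,0,-1],"dr": [0,0,0]},
  {"delta_pos": [0,0,-1],"dr": [0,0,0]},
  {"delta_pos": [0,0,-1],"dr": [0,0,0]},
  {"delta_pos": [0,0,-1],"dr": [0,0,0]},
  {"delta_pos": [0,0.6,0],"dr": [0,0,0]},
  {"delta_pos": [0,0.9,0],"dr": [0,0,0]},
  {"delta_pos": [0,0.9,0],"dr": [0,0,0]},
  {"delta_pos": [0,0.9,0],"dr": [0,0,0]},
  {"delta_pos": [0,0,0],"dr": [0,0,0]},
], jaw=-0.3)

```text
time: 34.6
eef_pos: [0.488, -0.3751, 0.0964]
tool_rot: [0.999, -0.041, -0.0, 0.0]
wrist_force: [0.3, -0.1, -0.7]
grip_width: 0.351
finger_force: 0.0
```

```bash
python3 -c "
from h import *
go(.440,.1205,.06,2,np.pi)
cv2.imwrite('pics/f.png',cv2.resize(snap('scene')[170:300,70:200],None,fx=4,fy=4))
cv2.imwrite('pics/ftop.png',snap('top'))"
```

```text
yaw -94.7 turn units 14.55 shift units [-24.85   1.53   1.82] tilt [-0.001  0.   ] q6 0.83 w 0.351 t 34.6
```

View pics/f.png

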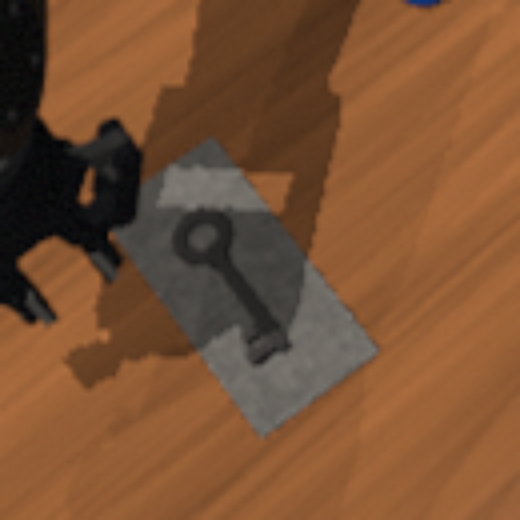

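```bash
python3 - <<'E'
from h import *
S=lambda c:((c[0]+.5)/4-.5+70,(c[1]+.5)/4-.5+170)
b,e=[onz("scene",S(c),.011)[:2] for c in((204,237),(279,343))]
d=(e-b)/np.linalg.norm(e-b);print(np.linalg.norm(e-b),np.degrees(np.arctan2(d[1],d[0])),"origin",b+.035*d)
w=np.array([onz("scene",S(c),.003)[:2] for c in((213,138),(378,350),(264,437))]);print(w,(w[0]+w[2])/2,np.linalg.norm(np.diff(w,axis=0),axis=1))
E
```

```text
0.08375527390468332 -5.557556003509804 origin [ 0.49947483 -0.30810662]
[[ 0.41047971 -0.26164392]
 [ 0.58722686 -0.27448682]
 [ 0.58279708 -0.35170354]] [ 0.49663839 -0.30667373] [0.17721314 0.07734368]
```

The key lies on the mat within 4 mm of the middle and about 1° off its length. Next is the token, keeping this yaw.

drive_tool([
  {"delta_pos": [-0.1,-0.5,0],"dr": [0,0,0]},
  {"delta_pos": [-0.17,-0.95,0],"dr": [0,0,0]},
  {"delta_pos": [-0.17,-0.95,0],"dr": [0,0,0]},
  {"delta_pos": [-0.17,-0.95,0],"dr": [0,0,0]},
  {"delta_pos": [-0.17,-0.95,0],"dr": [0,0,0]},
  {"delta_pos": [-0.17,-0.95,0],"dr": [0,0,0]},
  {"delta_pos": [-0.17,-0.95,0],"dr": [0,0,0]},
  {"delta_pos": [-0.17,-0.95,0],"dr": [0,0,0]},
  {"delta_pos": [-0.17,-0.95,0],"dr": [0,0,0]},
  {"delta_pos": [-0.17,-0.95,0],"dr": [0,0,0]},
  {"delta_pos": [-0.17,-0.95,0],"dr": [0,0,0]},
  {"delta_pos": [-0.17,-0.95,0],"dr": [0,0,0]},
  {"delta_pos": [-0.17,-0.95,0],"dr": [0,0,0]},
  {"delta_pos": [-0.17,-0.95,0],"dr": [0,0,0]},
  {"delta_pos": [-0.17,-0.95,0],"dr": [0,0,0]},
  {"delta_pos": [-0.17,-0.95,0],"dr": [0,0,0]},
  {"delta_pos": [-0.17,-0.95,0],"dr": [0,0,0]},
  {"delta_pos": [-0.17,-0.95,0],"dr": [0,0,0]},
  {"delta_pos": [-0.17,-0.95,0],"dr": [0,0,0]},
  {"delta_pos": [-0.17,-0.95,0],"dr": [0,0,0]},
], jaw=0.3)

```text
time: 36.7
eef_pos: [0.451, 0.0043, 0.0974]
tool_rot: [0.999, -0.039, 0.0, 0.0]
wrist_force: [0.1, 0.4, -0.5]
grip_width: 0.651
finger_force: 0.0
```

```bash
python3 -c "
from h import *
go(.440,.1205,.002)"
```

```text
yaw -94.5 turn units -0.0 shift units [-1.   -5.75  4.77] tilt [ 0. -0.] q6 1.43 w 0.651 t 36.7
```

drive_tool([
  {"delta_pos": [-0.17,-0.95,0],"dr": [0,0,0]},
  {"delta_pos": [-0.17,-0.95,0],"dr": [0,0,0]},
  {"delta_pos": [-0.17,-0.95,0],"dr": [0,0,0]},
  {"delta_pos": [-0.17,-0.95,0],"dr": [0,0,0]},
  {"delta_pos": [-0.17,-0.95,0],"dr": [0,0,0]},
  {"delta_pos": [-0.15,-0.8,0],"dr": [0,0,0]},
  {"delta_pos": [0,-0.3,0.5],"dr": [0,0,0]},
  {"delta_pos": [0,0,0.9],"dr": [0,0,0]},
  {"delta_pos": [0,0,0.9],"dr": [0,0,0]},
  {"delta_pos": [0,0,0.7],"dr": [0,0,0]},
  {"delta_pos": [0,0,0],"dr": [0,0,0]},
  {"delta_pos": [0,0,0],"dr": [0,0,0]},
])

```text
time: 37.9
eef_pos: [0.4402, 0.121, 0.0369]
tool_rot: [0.999, -0.039, -0.001, 0.0]
wrist_force: [-0.3, 0.2, 0.2]
grip_width: 0.647
finger_force: 0.0
```

```bash
python3 -c "
from h import *
go(.440,.1205,.002)"
```

```text
yaw -94.5 turn units -0.0 shift units [-0.01  0.03  1.75] tilt [-0.001 -0.   ] q6 1.69 w 0.647 t 37.9
```

drive_tool([
  {"delta_pos": [0,0,0.5],"dr": [0,0,0]},
  {"delta_pos": [0,0,0.6],"dr": [0,0,0]},
  {"delta_pos": [0,0,0.4],"dr": [0,0,0]},
  {"delta_pos": [0,0,0.2],"dr": [0,0,0]},
  {"delta_pos": [0,0,0.1],"dr": [0,0,0]},
  {"delta_pos": [0,0,0],"dr": [0,0,0]},
  {"delta_pos": [0,0,0],"dr": [0,0,0]},
])

```text
time: 38.6
eef_pos: [0.4409, 0.1211, 0.0015]
tool_rot: [0.999, -0.039, 0.0, -0.0]
wrist_force: [-0.6, -0.3, 1.0]
grip_width: 0.651
finger_force: 0.0
```

drive_tool([
  {"delta_pos": [0,0,0],"dr": [0,0,0]},
  {"delta_pos": [0,0,0],"dr": [0,0,0]},
  {"delta_pos": [0,0,0],"dr": [0,0,0]},
  {"delta_pos": [0,0,0],"dr": [0,0,0]},
  {"delta_pos": [0,0,0],"dr": [0,0,0]},
  {"delta_pos": [0,0,0],"dr": [0,0,0]},
], jaw=-1, grip_force=25)

```text
time: 39.2
eef_pos: [0.4411, 0.1211, 0.0019]
tool_rot: [0.999, -0.039, 0.0, -0.0]
wrist_force: [-1.9, -0.4, 6.6]
grip_width: 0.423
finger_force: 25.1
```

drive_tool([
  {"delta_pos": [0,0,-0.2],"dr": [0,0,0]},
  {"delta_pos": [0,0,-0.5],"dr": [0,0,0]},
  {"delta_pos": [0,0,-0.9],"dr": [0,0,0]},
  {"delta_pos": [0,0,-0.9],"dr": [0,0,0]},
  {"delta_pos": [0,0,-0.9],"dr": [0,0,0]},
  {"delta_pos": [0,0,0],"dr": [0,0,0]},
  {"delta_pos": [0,0,0],"dr": [0,0,0]},
])

```text
time: 39.9
eef_pos: [0.4406, 0.1211, 0.0695]
tool_rot: [0.999, -0.039, 0.0, -0.0]
wrist_force: [-0.5, 0.8, 0.4]
grip_width: 0.427
finger_force: 25.1
```

```bash
python3 -c "
from h import *
go(.6487,.045,.06)"
```

```text
yaw -94.5 turn units -0.0 shift units [10.67  2.98  0.47] tilt [0.001 0.   ] q6 1.69 w 0.427 t 39.9
```

drive_tool([
  {"delta_pos": [0.4,0.1,0],"dr": [0,0,0]},
  {"delta_pos": [0.8,0.2,0],"dr": [0,0,0]},
  {"delta_pos": [0.9,0.25,0],"dr": [0,0,0]},
  {"delta_pos": [0.9,0.25,0],"dr": [0,0,0]},
  {"delta_pos": [0.9,0.25,0],"dr": [0,0,0]},
  {"delta_pos": [0.9,0.25,0],"dr": [0,0,0]},
  {"delta_pos": [0.9,0.25,0],"dr": [0,0,0]},
  {"delta_pos": [0.9,0.25,0],"dr": [0,0,0]},
  {"delta_pos": [0.9,0.25,0],"dr": [0,0,0]},
  {"delta_pos": [0.9,0.25,0],"dr": [0,0,0]},
  {"delta_pos": [0.9,0.25,0],"dr": [0,0,0]},
  {"delta_pos": [0.8,0.25,0],"dr": [0,0,0]},
  {"delta_pos": [0.4,0.15,0],"dr": [0,0,0]},
  {"delta_pos": [0,0,0],"dr": [0,0,0]},
  {"delta_pos": [0,0,0],"dr": [0,0,0]},
])

```text
time: 41.4
eef_pos: [0.6445, 0.0459, 0.0683]
tool_rot: [0.999, -0.039, -0.001, -0.0]
wrist_force: [0.0, -0.2, -0.1]
grip_width: 0.424
finger_force: 25.1
```

```bash
python3 -c "
from h import *
go(.6487,.045,.021)"
```

```text
yaw -94.5 turn units -0.0 shift units [0.21 0.03 2.36] tilt [-0.002  0.   ] q6 1.56 w 0.424 t 41.4
```

drive_tool([
  {"delta_pos": [0.2,0,0],"dr": [0,0,0]},
  {"delta_pos": [0,0,0.4],"dr": [0,0,0]},
  {"delta_pos": [0,0,0.7],"dr": [0,0,0]},
  {"delta_pos": [0,0,0.6],"dr": [0,0,0]},
  {"delta_pos": [0,0,0.3],"dr": [0,0,0]},
  {"delta_pos": [0,0,0.1],"dr": [0,0,0]},
  {"delta_pos": [0,0,0.1],"dr": [0,0,0]},
  {"delta_pos": [0,0,0],"dr": [0,0,0]},
  {"delta_pos": [0,0,0],"dr": [0,0,0]},
])

```text
time: 42.3
eef_pos: [0.6498, 0.0455, 0.0259]
tool_rot: [0.999, -0.039, 0.001, 0.0]
wrist_force: [-0.5, -0.8, 0.1]
grip_width: 0.426
finger_force: 25.1
```

drive_tool([
  {"delta_pos": [0,0,0.1],"dr": [0,0,0]},
  {"delta_pos": [0,0,0.1],"dr": [0,0,0]},
  {"delta_pos": [0,0,0.05],"dr": [0,0,0]},
  {"delta_pos": [0,0,0],"dr": [0,0,0]},
  {"delta_pos": [0,0,0],"dr": [0,0,0]},
])

```text
time: 42.8
eef_pos: [0.6498, 0.0455, 0.022]
tool_rot: [0.999, -0.039, 0.0, 0.0]
wrist_force: [-2.7, 0.2, 5.9]
grip_width: 0.427
finger_force: 25.6
```

drive_tool([
  {"delta_pos": [0,0,0],"dr": [0,0,0]},
  {"delta_pos": [0,0,0],"dr": [0,0,0]},
  {"delta_pos": [0,0,0],"dr": [0,0,0]},
  {"delta_pos": [0,0,0],"dr": [0,0,0]},
  {"delta_pos": [0,0,-0.3],"dr": [0,0,0]},
  {"delta_pos": [0,0,-0.7],"dr": [0,0,0]},
  {"delta_pos": [0,0,-0.9],"dr": [0,0,0]},
  {"delta_pos": [0,0,-0.9],"dr": [0,0,0]},
  {"delta_pos": [0,0,-0.9],"dr": [0,0,0]},
  {"delta_pos": [0,0,-0.9],"dr": [0,0,0]},
  {"delta_pos": [0,0,-0.9],"dr": [0,0,0]},
  {"delta_pos": [-0.9,0,-0.9],"dr": [0,0,0]},
  {"delta_pos": [-0.9,0,0],"dr": [0,0,0]},
  {"delta_pos": [-0.9,0,0],"dr": [0,0,0]},
  {"delta_pos": [-0.9,0,0],"dr": [0,0,0]},
  {"delta_pos": [-0.9,0,0],"dr": [0,0,0]},
  {"delta_pos": [-0.9,0,0],"dr": [0,0,0]},
  {"delta_pos": [0,0,0],"dr": [0,0,0]},
], jaw=0.3)

```text
time: 44.6
eef_pos: [0.5401, 0.0543, 0.1491]
tool_rot: [0.999, -0.039, -0.0, -0.0]
wrist_force: [0.7, 0.5, -0.3]
grip_width: 0.644
finger_force: 0.0
```

```bash
python3 -c "
from h import *
go(.468,.3136,.1)
cv2.imwrite('pics/g.png',cv2.resize(snap('scene')[60:240,200:380],None,fx=4,fy=4)[:600])"
```

```text
yaw -94.5 turn units -0.0 shift units [ -4.6  -12.64   2.46] tilt [-0.  0.] q6 1.56 w 0.644 t 44.6
```

View pics/g.png

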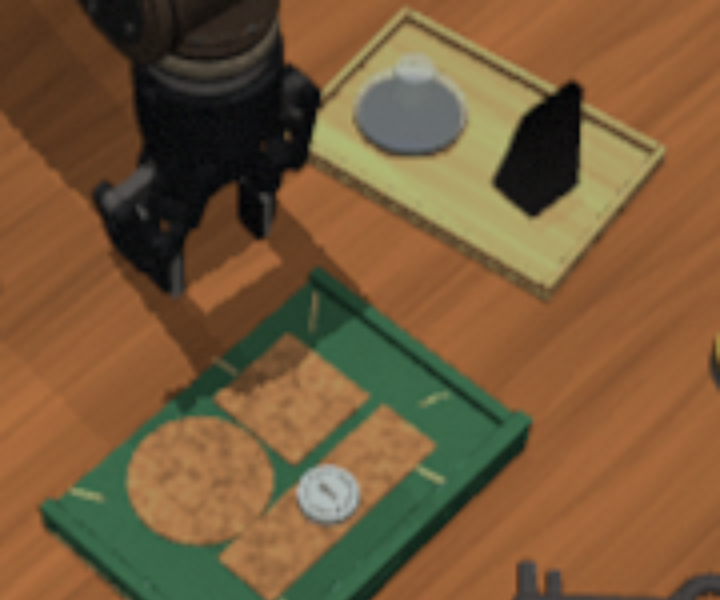

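The token lies at crop (329,493), near the strip's middle at (328,502). Both coasters are bare, and the lid knob is at (413,66). I check these and the coaster centres.

```bash
python3 - <<'E'
from h import *
S=lambda c:((c[0]+.5)/4-.5+200,(c[1]+.5)/4-.5+60)
f=lambda c,z:np.round(onz("scene",S(c),z)[:2],4)
print("tok",f((329,492),.0295),"strip",np.mean([f(c,.0195) for c in((385,403),(437,444),(271,599),(219,555))],0))
print("sq",np.mean([f(c,.0195) for c in((290,334),(370,397),(295,461),(215,399))],0))
print("round",f((200,480),.0195),"knob",f((413,66),.058),"lidrim",f((411,110),.017))
E
```

```text
tok [0.6489 0.045 ] strip [0.648625 0.046475]
sq [0.581375 0.0822  ]
round [ 0.584  -0.0009] knob [0.4687 0.3103] lidrim [0.4718 0.3099]
```

drive_tool([
  {"delta_pos": [-0.2,-0.4,0],"dr": [0,0,0]},
  {"delta_pos": [-0.35,-0.9,0],"dr": [0,0,0]},
  {"delta_pos": [-0.35,-0.9,0],"dr": [0,0,0]},
  {"delta_pos": [-0.35,-0.9,0],"dr": [0,0,0]},
  {"delta_pos": [-0.35,-0.9,0],"dr": [0,0,0]},
  {"delta_pos": [-0.35,-0.9,0],"dr": [0,0,0]},
  {"delta_pos": [-0.35,-0.9,0],"dr": [0,0,0]},
  {"delta_pos": [-0.35,-0.9,0],"dr": [0,0,0]},
  {"delta_pos": [-0.35,-0.9,0],"dr": [0,0,0]},
  {"delta_pos": [-0.35,-0.9,0],"dr": [0,0,0]},
  {"delta_pos": [-0.35,-0.9,0],"dr": [0,0,0]},
  {"delta_pos": [-0.35,-0.9,0],"dr": [0,0,0]},
  {"delta_pos": [-0.35,-0.9,0],"dr": [0,0,0]},
  {"delta_pos": [-0.3,-0.9,0],"dr": [0,0,0]},
  {"delta_pos": [0,-0.5,0],"dr": [0,0,0]},
  {"delta_pos": [0,0,0],"dr": [0,0,0]},
  {"delta_pos": [0,0,0],"dr": [0,0,0]},
])

```text
time: 46.35
eef_pos: [0.468, 0.3125, 0.1483]
tool_rot: [0.999, -0.039, 0.0, 0.0]
wrist_force: [-0.6, 0.1, 0.0]
grip_width: 0.65
finger_force: 0.0
```

```bash
python3 -c "
from h import *
go(.468,.3136,.025)"
```

```text
yaw -94.5 turn units -0.0 shift units [-0.   -0.06  6.17] tilt [ 0. -0.] q6 2.06 w 0.65 t 46.4
```

drive_tool([
  {"delta_pos": [0,0,0.5],"dr": [0,0,0]},
  {"delta_pos": [0,0,0.9],"dr": [0,0,0]},
  {"delta_pos": [0,0,0.9],"dr": [0,0,0]},
  {"delta_pos": [0,0,0.9],"dr": [0,0,0]},
  {"delta_pos": [0,0,0.9],"dr": [0,0,0]},
  {"delta_pos": [0,0,0.8],"dr": [0,0,0]},
  {"delta_pos": [0,0,0.6],"dr": [0,0,0]},
  {"delta_pos": [0,0,0.4],"dr": [0,0,0]},
  {"delta_pos": [0,0,0.2],"dr": [0,0,0]},
  {"delta_pos": [0,0,0],"dr": [0,0,0]},
  {"delta_pos": [0,0,0],"dr": [0,0,0]},
])

```text
time: 47.45
eef_pos: [0.4682, 0.3128, 0.0269]
tool_rot: [0.999, -0.039, 0.001, -0.0]
wrist_force: [1.2, 0.4, -0.3]
grip_width: 0.65
finger_force: 0.0
```

drive_tool([
  {"delta_pos": [0,0,0],"dr": [0,0,0]},
  {"delta_pos": [0,0,0],"dr": [0,0,0]},
  {"delta_pos": [0,0,0],"dr": [0,0,0]},
  {"delta_pos": [0,0,0],"dr": [0,0,0]},
  {"delta_pos": [0,0,0],"dr": [0,0,0]},
  {"delta_pos": [0,0,0],"dr": [0,0,0]},
  {"delta_pos": [0,0,0],"dr": [0,0,0]},
], jaw=-1, grip_force=50)

```text
time: 48.15
eef_pos: [0.4683, 0.3129, 0.0273]
tool_rot: [0.999, -0.039, 0.001, -0.0]
wrist_force: [-0.6, 0.1, 5.9]
grip_width: 0.311
finger_force: 49.8
```

```bash
python3 -c "
from h import *
go(.5825,-.0005,.1)"
```

```text
yaw -94.5 turn units -0.0 shift units [ 6.92 15.18 -3.63] tilt [0.001 0.001] q6 2.06 w 0.311 t 48.1
```

drive_tool([
  {"delta_pos": [0,0,-0.2],"dr": [0,0,0]},
  {"delta_pos": [0,0,-0.5],"dr": [0,0,0]},
  {"delta_pos": [0,0,-0.9],"dr": [0,0,0]},
  {"delta_pos": [0,0,-0.9],"dr": [0,0,0]},
  {"delta_pos": [0,0,-0.9],"dr": [0,0,0]},
  {"delta_pos": [0,0,-0.9],"dr": [0,0,0]},
  {"delta_pos": [0,0,-0.5],"dr": [0,0,0]},
  {"delta_pos": [0,0.3,0],"dr": [0,0,0]},
  {"delta_pos": [0.2,0.6,0],"dr": [0,0,0]},
  {"delta_pos": [0.4,0.9,0],"dr": [0,0,0]},
  {"delta_pos": [0.4,0.9,0],"dr": [0,0,0]},
  {"delta_pos": [0.4,0.9,0],"dr": [0,0,0]},
  {"delta_pos": [0.4,0.9,0],"dr": [0,0,0]},
  {"delta_pos": [0.4,0.9,0],"dr": [0,0,0]},
  {"delta_pos": [0.4,0.9,0],"dr": [0,0,0]},
  {"delta_pos": [0.4,0.9,0],"dr": [0,0,0]},
  {"delta_pos": [0.4,0.9,0],"dr": [0,0,0]},
  {"delta_pos": [0.4,0.9,0],"dr": [0,0,0]},
  {"delta_pos": [0.4,0.9,0],"dr": [0,0,0]},
  {"delta_pos": [0.4,0.9,0],"dr": [0,0,0]},
])

```text
time: 50.15
eef_pos: [0.5414, 0.0882, 0.1205]
tool_rot: [0.999, -0.039, -0.002, 0.0]
wrist_force: [-0.2, 0.3, -2.7]
grip_width: 0.307
finger_force: 49.3
```

drive_tool([
  {"delta_pos": [0.5,0.9,0],"dr": [0,0,0]},
  {"delta_pos": [0.5,0.9,0],"dr": [0,0,0]},
  {"delta_pos": [0.5,0.9,0],"dr": [0,0,0]},
  {"delta_pos": [0.4,0.7,0],"dr": [0,0,0]},
  {"delta_pos": [0.2,0.4,0],"dr": [0,0,0]},
  {"delta_pos": [0.1,0.2,0],"dr": [0,0,0]},
  {"delta_pos": [0,0,0],"dr": [0,0,0]},
  {"delta_pos": [0,0,0],"dr": [0,0,0]},
])

```text
time: 50.95
eef_pos: [0.5797, 0.0073, 0.1221]
tool_rot: [0.999, -0.039, -0.0, -0.0]
wrist_force: [-0.3, -0.1, -1.7]
grip_width: 0.312
finger_force: 49.3
```

```bash
python3 -c "
from h import *
go(.5825,-.0005,.0405)"
```

```text
yaw -94.5 turn units -0.0 shift units [0.17 0.38 4.08] tilt [-0.001  0.   ] q6 1.49 w 0.312 t 51.0
```

drive_tool([
  {"delta_pos": [0.1,0.2,0],"dr": [0,0,0]},
  {"delta_pos": [0.07,0.18,0],"dr": [0,0,0]},
  {"delta_pos": [0,0,0.4],"dr": [0,0,0]},
  {"delta_pos": [0,0,0.8],"dr": [0,0,0]},
  {"delta_pos": [0,0,0.8],"dr": [0,0,0]},
  {"delta_pos": [0,0,0.7],"dr": [0,0,0]},
  {"delta_pos": [0,0,0.5],"dr": [0,0,0]},
  {"delta_pos": [0,0,0.3],"dr": [0,0,0]},
  {"delta_pos": [0,0,0.1],"dr": [0,0,0]},
  {"delta_pos": [0,0,0],"dr": [0,0,0]},
  {"delta_pos": [0,0,0],"dr": [0,0,0]},
])

```text
time: 52.05
eef_pos: [0.5835, -0.0011, 0.051]
tool_rot: [0.999, -0.039, 0.001, 0.0]
wrist_force: [0.2, -0.1, -1.3]
grip_width: 0.307
finger_force: 49.4
```

```bash
python3 -c "
from h import *
go(.5825,-.0005,.0405)"
```

```text
yaw -94.5 turn units -0.0 shift units [-0.05 -0.03  0.53] tilt [ 0.001 -0.   ] q6 1.47 w 0.307 t 52.0
```

drive_tool([
  {"delta_pos": [0,0,0.15],"dr": [0,0,0]},
  {"delta_pos": [0,0,0.15],"dr": [0,0,0]},
  {"delta_pos": [0,0,0.1],"dr": [0,0,0]},
  {"delta_pos": [0,0,0.05],"dr": [0,0,0]},
  {"delta_pos": [0,0,0],"dr": [0,0,0]},
  {"delta_pos": [0,0,0],"dr": [0,0,0]},
])

```text
time: 52.65
eef_pos: [0.583, -0.001, 0.0414]
tool_rot: [0.999, -0.039, 0.0, 0.0]
wrist_force: [-1.0, -0.2, -0.0]
grip_width: 0.307
finger_force: 49.4
```

drive_tool([
  {"delta_pos": [0,0,0.05],"dr": [0,0,0]},
  {"delta_pos": [0,0,0],"dr": [0,0,0]},
  {"delta_pos": [0,0,0],"dr": [0,0,0]},
])

```text
time: 52.95
eef_pos: [0.583, -0.0011, 0.0413]
tool_rot: [0.999, -0.039, -0.0, 0.0]
wrist_force: [-3.5, 0.1, 5.3]
grip_width: 0.309
finger_force: 50.0
```

drive_tool([
  {"delta_pos": [0,0,0],"dr": [0,0,0]},
  {"delta_pos": [0,0,0],"dr": [0,0,0]},
  {"delta_pos": [0,0,0],"dr": [0,0,0]},
  {"delta_pos": [0,0,0],"dr": [0,0,0]},
  {"delta_pos": [0,0,-0.3],"dr": [0,0,0]},
  {"delta_pos": [0,0,-0.7],"dr": [0,0,0]},
  {"delta_pos": [0,0,-0.9],"dr": [0,0,0]},
  {"delta_pos": [0,0,-0.9],"dr": [0,0,0]},
  {"delta_pos": [0,0,-0.9],"dr": [0,0,0]},
  {"delta_pos": [0,0,-0.9],"dr": [0,0,0]},
  {"delta_pos": [0,0,-0.9],"dr": [0,0,0]},
  {"delta_pos": [0,0,0],"dr": [0,0,0]},
], jaw=0.3)

```text
time: 54.15
eef_pos: [0.5853, -0.0014, 0.155]
tool_rot: [0.999, -0.039, 0.004, 0.001]
wrist_force: [0.5, 1.1, 0.6]
grip_width: 0.654
finger_force: 0.0
```

```bash
python3 -c "
from h import *
go(.571,.329,.05,86.9)"
```

```text
yaw -94.5 turn units -0.24 shift units [ -1.61 -16.46   5.25] tilt [ 0.008 -0.001] q6 1.47 w 0.654 t 54.1
```

drive_tool([
  {"delta_pos": [0,0,0],"dr": [0,0,-0.24]},
  {"delta_pos": [-0.1,-0.5,0],"dr": [0,0,0]},
  {"delta_pos": [-0.1,-0.9,0],"dr": [0,0,0]},
  {"delta_pos": [-0.1,-0.9,0],"dr": [0,0,0]},
  {"delta_pos": [-0.1,-0.9,0],"dr": [0,0,0]},
  {"delta_pos": [-0.1,-0.9,0],"dr": [0,0,0]},
  {"delta_pos": [-0.1,-0.9,0],"dr": [0,0,0]},
  {"delta_pos": [-0.1,-0.9,0],"dr": [0,0,0]},
  {"delta_pos": [-0.1,-0.9,0],"dr": [0,0,0]},
  {"delta_pos": [-0.1,-0.9,0],"dr": [0,0,0]},
  {"delta_pos": [-0.1,-0.9,0],"dr": [0,0,0]},
  {"delta_pos": [-0.1,-0.9,0],"dr": [0,0,0]},
  {"delta_pos": [-0.1,-0.9,0],"dr": [0,0,0]},
  {"delta_pos": [-0.1,-0.9,0],"dr": [0,0,0]},
  {"delta_pos": [-0.1,-0.9,0],"dr": [0,0,0]},
  {"delta_pos": [-0.1,-0.9,0],"dr": [0,0,0]},
  {"delta_pos": [-0.1,-0.9,0],"dr": [0,0,0]},
  {"delta_pos": [0,-0.9,0],"dr": [0,0,0]},
  {"delta_pos": [0,-0.9,0],"dr": [0,0,0]},
  {"delta_pos": [0,-0.6,0],"dr": [0,0,0]},
], jaw=1)

```text
time: 56.15
eef_pos: [0.5688, 0.33, 0.1504]
tool_rot: [1.0, -0.027, 0.0, -0.0]
wrist_force: [0.9, 0.1, -0.0]
grip_width: 0.999
finger_force: 0.0
```

drive_tool([
  {"delta_pos": [0,0,0],"dr": [0,0,0]},
  {"delta_pos": [0,0,0],"dr": [0,0,0]},
])

```text
time: 56.35
eef_pos: [0.5687, 0.3283, 0.1502]
tool_rot: [1.0, -0.027, -0.0, 0.0]
wrist_force: [0.5, -0.5, 0.1]
grip_width: 1.001
finger_force: 0.0
```

```bash
python3 -c "
from h import *
go(.571,.329,.05,86.9)"
```

```text
yaw -93.1 turn units 0.0 shift units [ 0.11 -0.04  5.01] tilt [-0.    -0.001] q6 1.99 w 1.001 t 56.4
```

drive_tool([
  {"delta_pos": [0.1,0,0.3],"dr": [0,0,0]},
  {"delta_pos": [0,0,0.8],"dr": [0,0,0]},
  {"delta_pos": [0,0,0.8],"dr": [0,0,0]},
  {"delta_pos": [0,0,0.8],"dr": [0,0,0]},
  {"delta_pos": [0,0,0.8],"dr": [0,0,0]},
  {"delta_pos": [0,0,0.8],"dr": [0,0,0]},
  {"delta_pos": [0,0,0.5],"dr": [0,0,0]},
  {"delta_pos": [0,0,0.2],"dr": [0,0,0]},
  {"delta_pos": [0,0,0],"dr": [0,0,0]},
  {"delta_pos": [0,0,0],"dr": [0,0,0]},
])

```text
time: 57.35
eef_pos: [0.5713, 0.3284, 0.0511]
tool_rot: [1.0, -0.027, 0.001, -0.0]
wrist_force: [-0.6, 0.2, -0.2]
grip_width: 1.0
finger_force: 0.0
```

drive_tool([
  {"delta_pos": [0,0,0],"dr": [0,0,0]},
  {"delta_pos": [0,0,0],"dr": [0,0,0]},
  {"delta_pos": [0,0,0],"dr": [0,0,0]},
  {"delta_pos": [0,0,0],"dr": [0,0,0]},
  {"delta_pos": [0,0,0],"dr": [0,0,0]},
  {"delta_pos": [0,0,0],"dr": [0,0,0]},
  {"delta_pos": [0,0,0],"dr": [0,0,0]},
], jaw=-1, grip_force=40)

```text
time: 58.05
eef_pos: [0.5711, 0.3284, 0.0511]
tool_rot: [1.0, -0.027, 0.001, -0.0]
wrist_force: [-0.7, 0.5, 5.0]
grip_width: 0.524
finger_force: 42.4
```

```bash
python3 -c "
from h import *
go(.5815,.0822,.13)"
```

```text
yaw -93.1 turn units -0.0 shift units [ 1.18 12.26 -3.95] tilt [0.001 0.   ] q6 1.99 w 0.524 t 58.0
```

drive_tool([
  {"delta_pos": [0,0,-0.3],"dr": [0,0,0]},
  {"delta_pos": [0,0,-0.7],"dr": [0,0,0]},
  {"delta_pos": [0,0,-0.9],"dr": [0,0,0]},
  {"delta_pos": [0,0,-0.9],"dr": [0,0,0]},
  {"delta_pos": [0,0,-0.9],"dr": [0,0,0]},
  {"delta_pos": [0,0,-0.6],"dr": [0,0,0]},
  {"delta_pos": [0,0.4,0],"dr": [0,0,0]},
  {"delta_pos": [0.1,0.8,0],"dr": [0,0,0]},
  {"delta_pos": [0.1,0.9,0],"dr": [0,0,0]},
  {"delta_pos": [0.1,0.9,0],"dr": [0,0,0]},
  {"delta_pos": [0.1,0.9,0],"dr": [0,0,0]},
  {"delta_pos": [0.1,0.9,0],"dr": [0,0,0]},
  {"delta_pos": [0.1,0.9,0],"dr": [0,0,0]},
  {"delta_pos": [0.1,0.9,0],"dr": [0,0,0]},
  {"delta_pos": [0.1,0.9,0],"dr": [0,0,0]},
  {"delta_pos": [0.1,0.9,0],"dr": [0,0,0]},
  {"delta_pos": [0.1,0.9,0],"dr": [0,0,0]},
  {"delta_pos": [0.1,0.9,0],"dr": [0,0,0]},
  {"delta_pos": [0.1,0.9,0],"dr": [0,0,0]},
  {"delta_pos": [0,0.7,0],"dr": [0,0,0]},
])

```text
time: 60.05
eef_pos: [0.582, 0.0894, 0.1364]
tool_rot: [1.0, -0.027, 0.0, 0.0]
wrist_force: [0.4, -0.4, -0.9]
grip_width: 0.518
finger_force: 41.8
```

drive_tool([
  {"delta_pos": [0,0.4,0],"dr": [0,0,0]},
  {"delta_pos": [0,0,0],"dr": [0,0,0]},
  {"delta_pos": [0,0,0],"dr": [0,0,0]},
])

```text
time: 60.35
eef_pos: [0.5814, 0.0833, 0.1363]
tool_rot: [1.0, -0.027, 0.0, -0.0]
wrist_force: [0.2, -0.0, -1.5]
grip_width: 0.52
finger_force: 41.8
```

```bash
python3 -c "
from h import *
go(.581,.0823,.065)"
```

```text
yaw -93.1 turn units -0.0 shift units [-0.02  0.05  3.57] tilt [0. 0.] q6 1.59 w 0.52 t 60.4
```

drive_tool([
  {"delta_pos": [0,0.05,0.4],"dr": [0,0,0]},
  {"delta_pos": [0,0,0.8],"dr": [0,0,0]},
  {"delta_pos": [0,0,0.8],"dr": [0,0,0]},
  {"delta_pos": [0,0,0.7],"dr": [0,0,0]},
  {"delta_pos": [0,0,0.4],"dr": [0,0,0]},
  {"delta_pos": [0,0,0.2],"dr": [0,0,0]},
  {"delta_pos": [0,0,0.1],"dr": [0,0,0]},
  {"delta_pos": [0,0,0],"dr": [0,0,0]},
  {"delta_pos": [0,0,0],"dr": [0,0,0]},
])

```text
time: 61.25
eef_pos: [0.582, 0.0821, 0.0691]
tool_rot: [1.0, -0.027, 0.001, 0.0]
wrist_force: [-1.0, -1.2, -1.4]
grip_width: 0.524
finger_force: 41.8
```

drive_tool([
  {"delta_pos": [0,0,0.1],"dr": [0,0,0]},
  {"delta_pos": [0,0,0.05],"dr": [0,0,0]},
  {"delta_pos": [0,0,0],"dr": [0,0,0]},
  {"delta_pos": [0,0,0],"dr": [0,0,0]},
])

```text
time: 61.65
eef_pos: [0.5814, 0.0822, 0.0654]
tool_rot: [1.0, -0.027, 0.0, 0.0]
wrist_force: [0.4, 0.6, -1.0]
grip_width: 0.524
finger_force: 41.8
```

drive_tool([
  {"delta_pos": [0,0,0.05],"dr": [0,0,0]},
  {"delta_pos": [0,0,0.05],"dr": [0,0,0]},
  {"delta_pos": [0,0,0],"dr": [0,0,0]},
  {"delta_pos": [0,0,0],"dr": [0,0,0]},
])

```text
time: 62.05
eef_pos: [0.5817, 0.0822, 0.065]
tool_rot: [1.0, -0.027, -0.0, 0.0]
wrist_force: [-4.2, -0.8, 6.9]
grip_width: 0.518
finger_force: 42.5
```

Contact. I release, rise and back away to look.

drive_tool([
  {"delta_pos": [0,0,0],"dr": [0,0,0]},
  {"delta_pos": [0,0,0],"dr": [0,0,0]},
  {"delta_pos": [0,0,0],"dr": [0,0,0]},
  {"delta_pos": [0,0,0],"dr": [0,0,0]},
  {"delta_pos": [0,0,-0.3],"dr": [0,0,0]},
  {"delta_pos": [0,0,-0.7],"dr": [0,0,0]},
  {"delta_pos": [0,0,-0.9],"dr": [0,0,0]},
  {"delta_pos": [0,0,-0.9],"dr": [0,0,0]},
  {"delta_pos": [0,0,-0.9],"dr": [0,0,0]},
  {"delta_pos": [0,0,-0.9],"dr": [0,0,0]},
  {"delta_pos": [0,0,-0.9],"dr": [0,0,0]},
  {"delta_pos": [-0.4,-0.5,-0.5],"dr": [0,0,0]},
  {"delta_pos": [-0.8,-0.8,0],"dr": [0,0,0]},
  {"delta_pos": [-0.8,-0.8,0],"dr": [0,0,0]},
  {"delta_pos": [-0.8,-0.8,0],"dr": [0,0,0]},
  {"delta_pos": [-0.8,-0.8,0],"dr": [0,0,0]},
  {"delta_pos": [-0.4,-0.8,0],"dr": [0,0,0]},
  {"delta_pos": [0,-0.8,0],"dr": [0,0,0]},
  {"delta_pos": [0,-0.8,0],"dr": [0,0,0]},
  {"delta_pos": [0,-0.5,0],"dr": [0,0,0]},
], jaw=0.4)

```text
time: 64.05
eef_pos: [0.5085, 0.22, 0.1831]
tool_rot: [1.0, -0.027, -0.0, -0.0]
wrist_force: [-0.2, -0.3, -0.2]
grip_width: 0.699
finger_force: 0.0
```

```bash
python3 -c "
from h import *
cv2.imwrite('pics/i.png',cv2.resize(snap('scene')[120:240,205:340],None,fx=5,fy=5,interpolation=2))
print(manip.get_obs()['time'],manip.get_obs()['eef_pos'])"
```

```text
64.1 [0.50866362 0.22071495 0.1831437 ]
```

View pics/i.png

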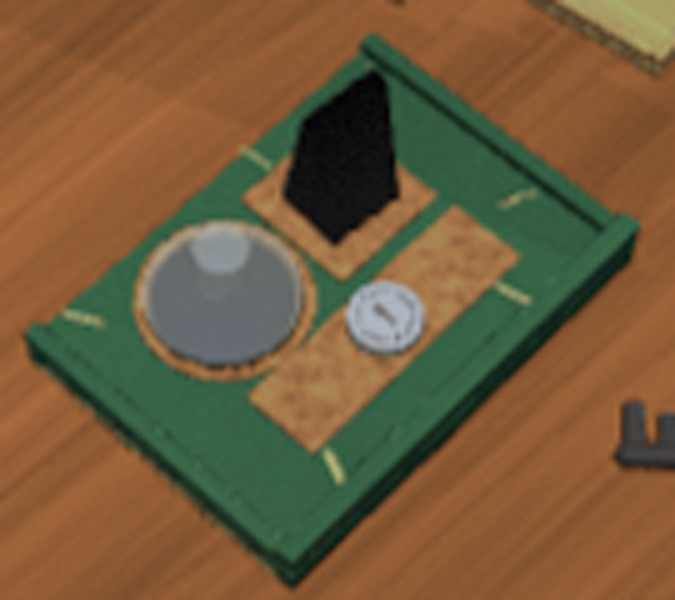

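The lid is centred on its coaster (220,293). The wedge stands upright on the square one, with its foot at (335,245), and the token is on the strip (385,318). I hand in.

drive_tool([
  {"delta_pos": [0,0,0],"dr": [0,0,0]},
  {"delta_pos": [0,0,0],"dr": [0,0,0]},
  {"delta_pos": [0,0,0],"dr": [0,0,0]},
])

```text
time: 64.4
eef_pos: [0.5089, 0.2178, 0.1832]
tool_rot: [1.0, -0.028, -0.0, 0.0]
wrist_force: [-0.1, 0.7, -0.5]
grip_width: 0.696
finger_force: 0.0
```

```bash
python3 -c "
from plant import manip
print(manip.finish_job())"
```

```text
the job is handed in; nothing more can be done
None
```

I handed the job in at 64 s (limit 139 s); no verdict came back, but in my last pictures the lid and wedge stood on their coasters, the token lay on the cork strip and the key lay on the mat, each within about 4 mm of its place.

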